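# Put the bento box back in its labelled bay

## Task

Put the closed cedar bento box back in its own bay of the low rack, the bay marked by the tile with the raised square: it goes in under the wire shelf, over the bay's front lip, pushed gently until it is fully home and lies flat on the bay floor behind the lip. Leave everything else on the counter and in the rack where it stands.

Things in the scene. Friction and masses are not known exactly. Their poses are not given: they have to be found in the camera images.
- bento_center (a point): Centre (half-way up) of the closed square cedar bento box, 104 x 104 mm, 58 mm high (plain sides to 45 mm, then the lid, fixed on, 1.5 mm set back), too wide to grasp. Axes square to its sides, z up. All four sides are alike; any may lead. Mass 0.27 to 0.5 kg. Starts flat on the counter in front of the rack, turned up to 0.35 rad.
- rack: Low fixed rack, 370 mm wide: a cedar tray of three equal open-fronted bays side by side (centres at y = -120, 0, 120 mm in its frame) under a steel wire shelf. Origin on the counter under the middle of the centre bay; x points into the bays, away from the robot; z up; turned up to 0.07 rad. Each bay is 110 mm wide between dividers 10 mm thick and 30 mm high, with round front ends at x = -68 mm.
- lip (a point): Middle of the front lip's top, in the centre bay (rack x = -57 mm, 5 mm high); axes as the rack's. The lip is 4 mm thick and runs across all bays. In front of it a bevel rises from the counter over 28 mm (rack x = -87 to -59). Behind it the bay floor is 2 mm high and runs 108 mm back (x = -55 to +53) to a back rail 26 mm high. A box pushed high or borne down on bites into the bevel.
- shelf_edge (a point): Middle of the wire shelf's front wire (rack x = -69 mm, 91 mm high); axes as the rack's. Shelf wires are 88 to 94 mm above the counter, from x = -72 to 81 mm. The shelf's front edge juts about 20 mm out over the near side of a box that is home, so upright fingers cannot finish the push; fingers leaning 30 to 40 degrees forward reach under it.
- bay_home (a point): The point where the centre of the bento box lies when it is home in its own bay (the one with the square tile): middle of the bay, 31 mm above the counter. Its axes are the rack's (x into the bay).
- label_square: Wooden label tile, 46 x 70 x 6 mm, lying on the wires at the back of the bento's own bay, with a raised 28 mm square. Origin under its centre, 93 mm above the counter, 51 mm further into the bay than bay_home. The other bays have like tiles with a raised triangle (onigiri press) and disc (ramekin). Which bay is which varies.
- ramekin_center (a point): Centre of the white ceramic ramekin, 86 mm across and 45 mm high, standing in its own bay (the one with the disc). Leave it.
- press_center (a point): Centre of the white plastic onigiri press, a triangle of about 100 mm a side with a press button on top, 64 mm high, standing on the counter. Leave it.
- tongs_center (a point): Near the middle of the steel tongs, lying on the counter to the left of the box, pointing away from the robot; 260 mm long, about 50 mm across the open jaws, 26 mm high. Leave them.
- bowl_center (a point): Centre of the rice bowl, 110 mm across, 55 mm high, standing on the counter. Leave it.
- bottle_center (a point): Centre of the soy sauce bottle, 60 mm across, 165 mm high, beside the rack. Leave it.
- mug_center (a point): Centre of the tea cup, 76 mm across, 85 mm high, beside the rack. Leave it.
- paddle_center (a point): Point near the middle of the wooden rice paddle, 210 mm long, lying on the counter to the right of the box, pointing away from the robot. Leave it.
There are look-alikes about, which are no part of the job. What is shaped like the part that bears bento_center but turquoise or yellow is not meant.

How it is judged:
By the outcome, as a careful person would: the job done as asked, in the order asked, and still so for the second after the job is handed in, with the robot touching nothing.
It also fails if it takes over 72 s, if anything falls off the work surface, if the arm or the gripper's body presses on something with over 40 N, if the wrist force passes 120 N, or if a joint passes its speed limit or range.

## Robot

A 7-joint arm with a two-finger parallel gripper is mounted at the origin on the work surface. World frame = base frame: x ahead of the robot, y to its left, z up, the work surface at z = 0. Lengths are in m, angles in rad, forces in N, time in s.
With the tool pointing down it reaches from about 0.4 to 0.875 m from the base axis. Payload 4.4 kg.
Tool frame: the origin (TCP) lies on the centre line of the jaws, within the pads' length; the fingertips stand 17 mm ahead of it and the grasp point (between the pads) lies 2 mm behind it (robot.nose_length is the distance from the TCP to the fingertips, in m); z points along the fingers, y is the direction in which the jaws open and shut (so a half turn about z gives the same grasp; the last joint's range is limited). The gripper opens to 85 mm and grips with 20 to 120 N. Pads are 22 mm wide; open, the fingers measure 114 mm over their backs; the gripper's body (76 mm by 85 mm) begins 54 mm behind the grasp point. The pads swing forward as they close: fully open they stand 13 mm farther back than shut.
Start: joints at [-1.414, 0.628, 0.038, 1.517, -0.027, 0.996, -0.02], TCP at [0.144, 0.634, 0.248] pointing down, gripper open.
Joint ranges: [-3.06, 3.06], [-0.37, 2.12], [-1.25, 1.32], [0.18, 2.47], [-1.1, 4.24], [0.23, 1.98], [-2.94, 2.94]. Speed limits (rad/s): [2.57, 2.57, 3.14, 3.14, 3.14, 3.14, 3.14].

## Interface

Orientations are given as a rotation vector (axis times angle).
In Python, from bench import status, eyes, robot, find_in, tip_of gives the robot as it stands.
- The arm moves only by the tool jog_arm, never from a script. Its arguments are lists of equal length, an entry for each row: "slide": the shift along the tool's x, y, z in units of 300 mm (1.0 is 300 mm), a list of three; "yaw": the turn about the tool's z in units of 180 degrees (1.0 is 180 degrees). A call has 1 to 12 rows; each row is the pose to reach, as a shift and turn from the pose measured when the call began, along the tool's axes at that moment, turning the shorter way round; what a row does not reach only later rows make up. A row lasts 1/12 s, in which the tool goes at most 41.7 mm and 7.16 degrees, less where a joint would pass 70% of its speed; a pose out of reach is approached as far as the arm can. A call with a number of a shift or a turn outside -1 to 1 is refused whole. A call with a gripper value outside its range is refused whole. "claw" is the gripper's target within -1 to 1 (shut at 1, half-way at 0, fully open at -1), set as the call begins (left out, the last holds). The fingers move at their own pace and stop on an object; the grip force is fixed at half the most. Time passes only in rows, so rows that repeat a pose let the fingers close. It gives the time, the measured TCP pose, the force and the opening at its end, in the units of the state.
- status.get_obs(): the state, without advancing time (a new reading comes with each control period).
- eyes.camera(name): name is "scene" or "side" or "wrist"; returns (picture, depth): 480x640x3 uint8, blue, green, red; 480x640 float32, m along the optical axis (not along the pixel's ray), 0 where there is no reading.
- eyes.calibration(name): a dict with "intrinsics" (3x3 intrinsics, pixels), "pose" (4x4, takes a point from camera to world coordinates); the wrist camera has in their place "tool_from_camera" (4x4, takes a point from camera to tool coordinates, whose origin is the TCP and whose axes are the flange's). Camera axes: x right, y down, z forward; pixel columns grow to the right and rows downward; lengths in m; the calibration is good to about 2 mm. A picture is of the moment at which its call begins: read the wrist's pose just before it. calibration takes no time and is no camera call.
- robot.hand_in(): hands the job in, once; it reports no verdict.
Trained networks look in the newest picture that a camera, given by its name, has taken for a name from the list of things; names that differ only in an ending like _2 or _b are one class to them, and where a whole thing is asked for, a point or a joint stands for the part that bears it (a point fixed in the world has none). Each returns a list of dicts, best first, with "p" (0 to 1); they miss things now and then, are a little off and sometimes report something else, mostly with a low value. They report only what shows in the picture. A call takes as long as a camera call. They do not tell look-alikes from the thing itself.
- find_in(camera, label): "xy" ([column, row] in pixels, amid what is visible of it).
- tip_of(camera, label): "xy" ([column, row] in pixels: a listed point, or the origin of a listed thing).
The state is a dict: "t": time; "joints": joint angles; "dq": joint speeds; "effort": joint torques, N m; "position": TCP position; "orientation": TCP orientation; "contact_force": force on the tool from outside, world axes, zero at the start; "moment": the same for the moment, N m; "grip_width": finger opening in m.
Only numpy, scipy, OpenCV 4.12 (cv2) and the standard library are available. Lean on these libraries where they do the work, as an engineer would, in place of code of your own. Each camera call takes 0.05 s, during which the arm holds its last target. There are 200 camera calls.

## Working session

There is one attempt and no reset: what is moved stays moved. The work goes in short steps, Python scripts to look and compute and a tool call to move; the robot and the scene stay as the last step left them, time stands still between calls to the robot, and variables do not carry over. Pictures are saved under pics/ and viewed, about 8 in all and at most 12, crops included, and the job is handed in when it is done.

Besides the shell and the picture viewer there is one more tool, called after "Request:" by a JSON object that holds its "method" and its "body". jog_arm: Moves the arm, as the interface text tells. Its arguments: {"type":"object","properties":{"slide":{"type":"array","items":{"type":"array","items":{"type":"number"}}},"yaw":{"type":"array","items":{"type":"number"}},"claw":{"type":"number"}},"required":["slide","yaw"]}

```bash
mkdir -p pics; cat > h.py <<'E'
import numpy as np,cv2
from bench import status,eyes,robot,find_in,tip_of
from scipy.spatial.transform import Rotation as R
def grab(n):
    o=status.get_obs(); p,d=eyes.camera(n); c=eyes.calibration(n)
    K=np.array(c["intrinsics"])
    if "pose" in c: T=np.array(c["pose"])
    else:
        W=np.eye(4);W[:3,:3]=R.from_rotvec(o["orientation"]).as_matrix();W[:3,3]=o["position"];T=W@np.array(c["tool_from_camera"])
    return p,d,K,T
def cloud(d,K,T):
    v,u=np.mgrid[:d.shape[0],:d.shape[1]]
    P=np.stack([(u-K[0,2])/K[0,0]*d,(v-K[1,2])/K[1,1]*d,d],-1)
    return P@T[:3,:3].T+T[:3,3]
def ray(xy,z,K,T):
    r=T[:3,:3]@np.array([(xy[0]-K[0,2])/K[0,0],(xy[1]-K[1,2])/K[1,1],1.]);return T[:3,3]+r*(z-T[2,3])/r[2]
E
python3 - <<'E'
from h import *
print(status.get_obs())
zs=dict(bento_center=.029,lip=.005,shelf_edge=.091,bay_home=.031,label_square=.093,ramekin_center=.025,press_center=.032,tongs_center=.013,bowl_center=.027,bottle_center=.08,mug_center=.04,paddle_center=.01)
for n in ("scene","side"):
    p,d,K,T=grab(n);cv2.imwrite(f"pics/{n}0.png",p);print(n,T[:3,3].round(3))
    for k,z in zs.items():
        for r in tip_of(n,k)[:3]: print(k,np.round(r["xy"]),round(r["p"],2),ray(r["xy"],z,K,T).round(3))
E
```

```text
{'t': 0.0, 'joints': array([-1.41380961,  0.62932256,  0.03842328,  1.51837338, -0.0269799 ,
        0.99627567, -0.01998553]), 'dq': array([-1.61904080e-03, -2.22835958e-04, -5.10864229e-04, -6.75855042e-04,
        5.34766661e-04, -1.23981074e-04, -2.83898526e-05]), 'effort': array([-2.96755388e-04, -5.63390493e+01,  1.22615643e+00, -1.93449658e+01,
        1.09467900e-02,  1.05767316e-02, -2.00797672e-05]), 'position': array([0.14345305, 0.63337128, 0.24740226]), 'orientation': array([-3.49146299e-01, -3.12195057e+00,  2.91042718e-03]), 'contact_force': array([0.55682838, 0.42664251, 0.72407164]), 'moment': array([ 0.02629705, -0.00579921, -0.0191343 ]), 'grip_width': 0.08528567360978417}
scene [1.153 0.412 1.191]
bento_center [276. 249.] 0.9 [ 0.527 -0.118  0.029]
bento_center [383. 253.] 0.9 [0.401 0.127 0.029]
bento_center [467. 227.] 0.78 [0.214 0.282 0.029]
lip [288. 309.] 0.82 [ 0.65  -0.006  0.005]
shelf_edge [285. 286.] 0.62 [ 0.639 -0.013  0.091]
label_square [257. 323.] 0.61 [ 0.753 -0.014  0.093]
ramekin_center [238. 300.] 0.57 [ 0.699 -0.117  0.025]
press_center [197. 
[... 534 characters left out ...]
 [369. 253.] 0.56 [0.658 0.006 0.005]
shelf_edge [463. 315.] 0.36 [ 0.631 -0.397  0.091]
bay_home [394. 339.] 0.64 [ 0.493 -0.339  0.031]
bay_home [268. 219.] 0.47 [0.455 0.279 0.031]
label_square [401. 217.] 0.73 [0.767 0.013 0.093]
ramekin_center [408. 265.] 0.96 [ 0.7   -0.118  0.025]
press_center [414. 366.] 0.63 [ 0.483 -0.425  0.032]
tongs_center [268. 219.] 0.71 [0.469 0.312 0.013]
tongs_center [355. 282.] 0.31 [ 0.539 -0.102  0.013]
bowl_center [261. 202.] 0.67 [0.483 0.406 0.027]
bottle_center [324. 177.] 0.76 [0.711 0.384 0.08 ]
mug_center [460. 314.] 0.83 [ 0.674 -0.351  0.04 ]
paddle_center [393. 339.] 0.63 [ 0.506 -0.321  0.01 ]
paddle_center [402. 216.] 0.18 [0.869 0.13  0.01 ]
```

View pics/scene0.png

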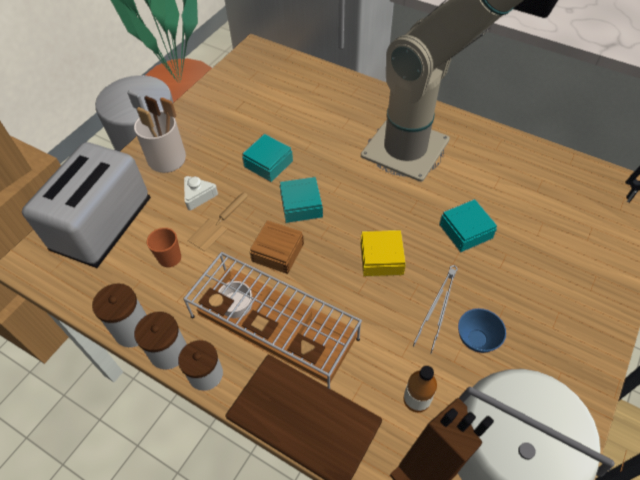

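View pics/side0.png

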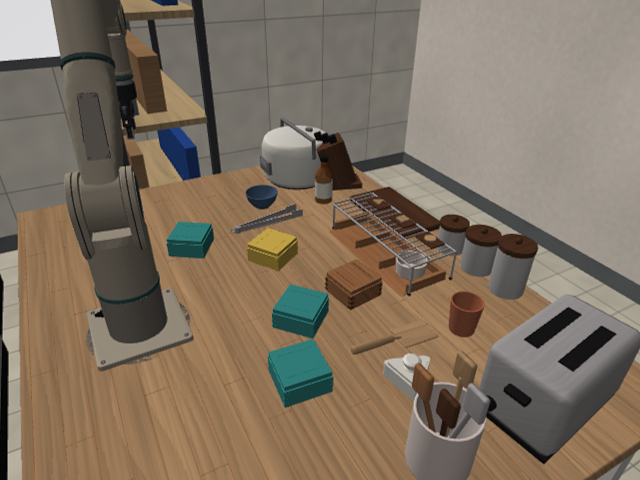

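The scene picture shows the cedar box at (277,247), and the square tile on the centre bay at (262,324). The triangle is at (307,344) and the disc at (216,300) over the ramekin. A turquoise box sits close behind the cedar box at (301,199), and a yellow one is at (383,253).

```bash
python3 - <<'E'
from h import *
def rect(P,n):
    (c,s,a)=cv2.minAreaRect((P[:,:2]*1000).astype(np.float32));print(n,len(P),np.round(c,1),np.round(s,1),round(a,1))
for n in ("scene","side"):
    p,d,K,T=grab(n);C=cloud(d,K,T);ok=d>0
    hsv=cv2.cvtColor(p,cv2.COLOR_BGR2HSV)
    print(n,'table z',np.median(C[ok&(abs(C[...,0]-.35)<.05)&(abs(C[...,1]-.0)<.03)][:,2]))
    for nm,x,y in (("cedar",.53,-.112),("yel",.40,.127),("turqA",.4,-.12),("turqB",.26,-.33)):
        m=ok&(abs(C[...,0]-x)<.085)&(abs(C[...,1]-y)<.085)&(C[...,2]>.05)&(C[...,2]<.066)
        if m.sum()<50: print(nm,m.sum());continue
        cc,lab,st,_=cv2.connectedComponentsWithStats(m.astype(np.uint8));k=1+np.argmax(st[1:,4]);rect(C[lab==k],nm+' z%.4f'%np.median(C[lab==k][:,2]))
    m=ok&(abs(C[...,0]-.70)<.16)&(abs(C[...,1])<.27)&(C[...,2]>.08)&(C[...,2]<.105)
    Q=C[m];rect(Q,'shelf');print(Q.min(0),Q.max(0))
    np.savez(f"{n}.npz",C=C,p=p,ok=ok)
    t=tip_of(n,"label_square");print([(np.round(r["xy"]),round(r["p"],2),ray(r["xy"],.093,K,T).round(3)) for r in t])
s=[np.load(f"{n}.npz") for n in("scene","side")]
# orthographic maps 1.5mm/px : x .3-.9 up, y .45..-.45
for i,q in enumerate(s):
    C=q["C"];I=np.zeros((420,600,3),np.uint8);o=np.argsort(C[...,2].ravel());P=C.reshape(-1,3)[o];B=q["p"].reshape(-1,3)[o];k=q["ok"].ravel()[o]
    u=((.45-P[:,1])/.0015).astype(int);v=((.9-P[:,0])/.0015).astype(int);k&=(u>=0)&(u<600)&(v>=0)&(v<420)&(P[:,2]<.2)
    I[v[k],u[k]]=B[k];s[i]=I
cv2.imwrite("pics/ortho.png",s[1]);
cv2.imwrite("pics/ortho0.png",s[0])
E
```

```text
scene table z -9.784481616814666e-05
cedar z0.0580 1343 [ 518.7 -121.6] [107.2 104.4] 8.0
yel z0.0577 1367 [399.4 123.3] [107.9 101. ] 32.8
turqA z0.0579 949 [ 353.7 -152.7] [108.4 100.8] 41.4
turqB z0.0575 957 [ 265.1 -322.6] [108.2 107.2] 85.9
shelf 4420 [744.6 -42.6] [230.2 458.7] 1.4
[ 0.62636834 -0.26936405  0.08024329] [0.85999273 0.18671683 0.10499738]
[(array([259., 326.]), 0.58, array([ 0.755, -0.007,  0.093]))]
side table z 0.0004491636460561832
cedar z0.0583 1061 [ 519.8 -125.6] [108.4 104.3] 8.1
yel z0.0581 793 [400.5 121.6] [108.2 106.3] 32.4
turqA z0.0582 1027 [ 353. -155.] [105.  102.1] 41.0
turqB z0.0580 2009 [ 265.5 -325.3] [105.  101.2] 84.4
shelf 2251 [744.3 -43.5] [229.1 458.1] 1.4
[ 0.62510373 -0.26993616  0.08003685] [0.85999151 0.18569782 0.10496476]
[(array([399., 215.]), 0.78, array([0.768, 0.024, 0.093]))]
```

View pics/ortho0.png

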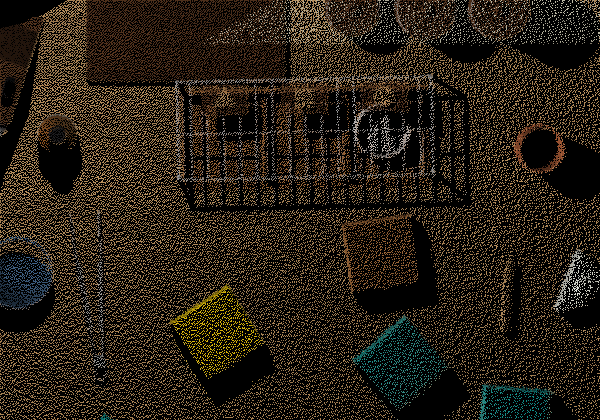

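The ortho map shows the cedar box at about (380,260), with the rack's front wire along v≈178 from u=182 to 434. Both cameras agree to within 4 mm.

```bash
cat >> h.py <<'E'
def plan(x,y,z,ang):
    "target TCP, world angle (deg) of tool y"
    o=status.get_obs();M=R.from_rotvec(o["orientation"]).as_matrix()
    s=M.T@(np.array([x,y,z])-o["position"])/.3
    a=np.degrees(np.arctan2(M[1,1],M[0,1]));dy=(a-ang+90)%180-90
    print("slide",s.round(3),"yaw",round(dy/180,4),"| tooly now",round(a,2),"rows",round(np.linalg.norm(s)*.3/.0417,1),round(abs(dy)/7.16,1))
def st():
    o=status.get_obs();M=R.from_rotvec(o["orientation"]).as_matrix()
    print("t",round(o["t"],2),"p",o["position"].round(4),"ytool",round(np.degrees(np.arctan2(M[1,1],M[0,1])),2),"ztool",M[:,2].round(3),"F",o["contact_force"].round(1),"w",round(o["grip_width"],3),"q",o["joints"].round(2))
E
python3 - <<'E'
from h import *
for n in("scene","side"):
    q=np.load(n+".npz");C=q["C"];P=C[q["ok"]]
    P=P[(P[:,2]>.084)&(P[:,2]<.098)]
    F=P[(abs(P[:,0]-.63)<.012)&(abs(P[:,1]+.01)<.16)]
    for _ in range(3):
        k=np.polyfit(F[:,1],F[:,0],1);r=F[:,0]-np.polyval(k,F[:,1]);F=F[abs(r)<.004]
    print(n,len(F),k,r.std())
    S=P[(P[:,0]>.64)&(P[:,0]<.77)&(P[:,1]>-.25)&(P[:,1]<.25)];h=np.percentile(S[:,1],[.1,.5,1,99,99.5,99.9]);print(h)
    # dividers
    Q=C[q["ok"]];Q=Q[(abs(Q[:,2]-.0295)<.003)&(Q[:,0]>.63)&(Q[:,0]<.72)&(abs(Q[:,1]+.01)<.2)]
    hh,e=np.histogram(Q[:,1],bins=np.arange(-.21,.2,.005));print([(round(a,3),int(b)) for a,b in zip(e,hh) if b>8])
print(robot.nose_length)
plan(.42,.35,.247,60);plan(.53,-.212,.247,8)
E
```

```text
scene 312 [-0.02129879  0.63394339] 0.0018377062208828425
[-0.20392592 -0.20181666 -0.20103093  0.18501998  0.18556102  0.18661913]
[(np.float64(-0.195), 24), (np.float64(-0.185), 12), (np.float64(-0.075), 37), (np.float64(-0.07), 37), (np.float64(-0.065), 14), (np.float64(0.045), 31), (np.float64(0.05), 49), (np.float64(0.055), 12), (np.float64(0.17), 25), (np.float64(0.175), 16)]
side 180 [-0.02189567  0.63257729] 0.0016626416039121296
[-0.20743984 -0.20674382 -0.20601275  0.18207415  0.18311299  0.18392943]
[(np.float64(-0.2), 21), (np.float64(-0.195), 33), (np.float64(-0.19), 24), (np.float64(-0.08), 17), (np.float64(-0.075), 21), (np.float64(-0.07), 15), (np.float64(0.04), 17), (np.float64(0.045), 23), (np.float64(0.05), 14), (np.float64(0.16), 24), (np.float64(0.165), 22)]
0.017
slide [-1.108 -0.72   0.004] yaw 0.0958 | tooly now 77.24 rows 9.5 2.4
slide [-1.879 -2.466  0.004] yaw 0.3846 | tooly now 77.24 rows 22.3 9.7
```

Request:
{"method": "jog_arm", "body": {"slide": [[-1,-0.72,0],[-1,-0.72,0],[-1,-0.72,0],[-1,-0.72,0],[-1,-0.72,0],[-1,-0.72,0],[-1,-0.72,0],[-1,-0.72,0],[-1,-0.72,0],[-1,-0.72,0]], "yaw": [0.2,0.2,0.2,0.2,0.2,0.2,0.2,0.2,0.2,0.2], "claw": 0}}

```text
t: 2.33
position: [0.3948, 0.3493, 0.249]
orientation: [1.312, 2.848, -0.002]
contact_force: [-0.1, -0.5, -0.9]
grip_width: 0.0427
```

```bash
python3 -c "
from h import *
st();plan(.53,-.212,.2,8)"
```

```text
t 2.33 p [0.3948 0.3493 0.249 ] ytool 40.53 ztool [ 0.004 -0.004 -1.   ] F [-0.1 -0.5 -0.9] w 0.043 q [-0.94  0.46  0.23  1.86 -0.13  0.83  0.06]
slide [-1.714 -0.873  0.172] yaw 0.1807 | tooly now 40.53 rows 13.9 4.5
```

Request:
{"method": "jog_arm", "body": {"slide": [[-0.86,-0.44,0],[-0.86,-0.44,0],[-0.86,-0.44,0],[-0.86,-0.44,0],[-0.86,-0.44,0],[-0.86,-0.44,0],[-0.86,-0.44,0]], "yaw": [0.18,0.18,0.18,0.18,0.18,0.18,0.18]}}

```text
t: 2.92
position: [0.4606, 0.073, 0.2505]
orientation: [2.054, 2.369, 0.001]
contact_force: [-0.2, 0.5, 0.5]
grip_width: 0.0428
```

```bash
python3 -c "
from h import *
st();plan(.53,-.212,.2,8)"
```

```text
t 2.92 p [0.4606 0.073  0.2505] ytool 8.16 ztool [ 0.005 -0.003 -1.   ] F [-0.2  0.5  0.5] w 0.043 q [-0.52  0.39  0.42  2.02 -0.22  0.77  0.16]
slide [-0.972  0.093  0.173] yaw 0.0009 | tooly now 8.16 rows 7.1 0.0
```

Request:
{"method": "jog_arm", "body": {"slide": [[-0.972,0.093,0],[-0.972,0.093,0],[-0.972,0.093,0],[-0.972,0.093,0],[-0.972,0.093,0],[-0.972,0.093,0],[-0.972,0.093,0.3],[-0.972,0.093,0.5],[-0.972,0.093,0.6],[-0.972,0.093,0.6],[-0.972,0.093,0.6]], "yaw": [0,0,0,0,0,0,0,0,0,0,0]}}

```text
t: 3.83
position: [0.5284, -0.212, 0.0674]
orientation: [2.058, 2.372, -0.002]
contact_force: [-0.7, 0.6, 1.2]
grip_width: 0.0428
```

```bash
python3 - <<'E'
from h import *
st();plan(.53,-.212,.03,8)
p,d,K,T=grab("side");cv2.imwrite("pics/s1.png",p[180:420,220:540])
E
```

```text
t 3.83 p [ 0.5284 -0.212   0.0674] ytool 8.11 ztool [-0.    -0.001 -1.   ] F [-0.7  0.6  1.2] w 0.043 q [ 0.16  0.79  0.27  1.89 -0.39  0.51  0.84]
slide [-0.     0.005  0.125] yaw 0.0006 | tooly now 8.11 rows 0.9 0.0
```

View pics/s1.png

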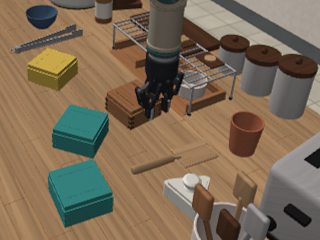

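Request:
{"method": "jog_arm", "body": {"slide": [[0,0,0.125],[0,0,0.125],[0.06,0.005,0.125],[0.1,0.01,0.125],[0.14,0.014,0.125],[0.18,0.018,0.125],[0.22,0.022,0.125],[0.26,0.026,0.125],[0.3,0.03,0.125],[0.34,0.033,0.125],[0.36,0.035,0.125],[0.36,0.035,0.125]], "yaw": [0,0,0,0,0.004,0.01,0.015,0.02,0.025,0.03,0.034,0.034]}}

```text
t: 4.88
position: [0.5221, -0.1006, 0.0278]
orientation: [-2.178, -2.259, 0.003]
contact_force: [0.3, 0.2, 0.3]
grip_width: 0.0429
```

```bash
cat >> h.py <<'E'
def box(n="side",x=.525,y=-.03):
    p,d,K,T=grab(n);C=cloud(d,K,T)
    h=cv2.cvtColor(p,cv2.COLOR_BGR2HSV)
    m=(d>0)&(abs(C[...,0]-x)<.11)&(abs(C[...,1]-y)<.11)&(C[...,2]>.052)&(C[...,2]<.064)&(h[...,0]<20)&(h[...,1]>70)
    cc,lab,s,_=cv2.connectedComponentsWithStats(m.astype(np.uint8));k=1+np.argmax(s[1:,4])
    c,s,a=cv2.minAreaRect((C[lab==k][:,:2]*1000).astype(np.float32));print(n,"box",(lab==k).sum(),np.round(c,1),np.round(s,1),round(a,2))
    return p
E
python3 - <<'E'
from h import *
st();box("side");box("scene")
E
```

```text
t 4.88 p [ 0.5221 -0.1006  0.0278] ytool 2.09 ztool [-0.004  0.001 -1.   ] F [0.3 0.2 0.3] w 0.043 q [-0.02  0.83  0.25  2.   -0.51  0.38  0.67]
side box 298 [488.7 -20.3] [126.7  67.1] 53.24
scene box 1381 [521.4 -36.1] [105.1 107.1] 3.87
```

Request:
{"method": "jog_arm", "body": {"slide": [[0.02,0,0],[0.04,0,0],[0.06,0,0],[0.075,0,0],[0.083,0,0],[0.083,0,0],[0.083,0,0]], "yaw": [0,0.002,0.005,0.005,0.005,0.005,0.005]}}

```text
t: 5.57
position: [0.5211, -0.0769, 0.0277]
orientation: [-2.196, -2.241, 0.004]
contact_force: [0.5, 0.5, 0.2]
grip_width: 0.0428
```

```bash
python3 - <<'E'
from h import *
st();box("side");box("scene");plan(.522,-.12,.028,1.2);plan(.40,-.013,.15,91.2)
E
```

```text
t 5.57 p [ 0.5211 -0.0769  0.0277] ytool 1.18 ztool [-0.005  0.001 -1.   ] F [0.5 0.5 0.2] w 0.043 q [-0.07  0.83  0.25  2.01 -0.53  0.37  0.63]
side box 255 [ 4.866e+02 -3.000e-01] [135.8  62. ] 54.11
scene box 1397 [520.8 -13.6] [104.3 105.9] 1.33
slide [-0.142  0.    -0.001] yaw -0.0003 | tooly now 1.15 rows 1.0 0.0
slide [ 0.223 -0.401 -0.406] yaw 0.4997 | tooly now 1.15 rows 4.4 12.6
```

Request:
{"method": "jog_arm", "body": {"slide": [[-0.1,0,0],[-0.14,0,0],[-0.14,0,-0.1],[-0.14,0,-0.25],[-0.14,0,-0.4],[0,0,-0.5],[0.1,-0.15,-0.5],[0.205,-0.29,-0.5],[0.205,-0.29,-0.5],[0.205,-0.29,-0.5],[0.205,-0.29,-0.5],[0.205,-0.29,-0.5]], "yaw": [0,0,0,0.04,0.08,0.12,0.16,0.2,0.24,0.28,0.32,0.36]}}

```text
t: 6.67
position: [0.4332, -0.0172, 0.1785]
orientation: [-3.056, -0.715, 0.006]
contact_force: [0.9, -0.8, -1.4]
grip_width: 0.0426
```

```bash
python3 - <<'E'
from h import *
st();plan(.435,-.0155,.028,91.2)
E
```

```text
t 6.67 p [ 0.4332 -0.0172  0.1785] ytool -63.67 ztool [-0.004  0.002 -1.   ] F [ 0.9 -0.8 -1.4] w 0.043 q [-0.57  0.57  0.81  2.18 -0.69  0.67 -0.39]
slide [ 0.009 -0.001  0.502] yaw 0.1396 | tooly now -63.67 rows 3.6 3.5
```

Request:
{"method": "jog_arm", "body": {"slide": [[0.009,0,0],[0.009,0,0],[0.009,0,0.05],[0.009,0,0.2],[0.009,0,0.35],[0.009,0,0.46],[0.009,0,0.5],[0.009,0,0.5]], "yaw": [0.14,0.14,0.14,0.14,0.14,0.14,0.14,0.14]}}

```text
t: 7.33
position: [0.4329, -0.0137, 0.0255]
orientation: [-3.132, -0.029, 0.016]
contact_force: [-0.9, -0.3, 0.3]
grip_width: 0.0428
```

```bash
python3 - <<'E'
from h import *
st();plan(.5,-.0145,.028,91.2)
E
```

```text
t 7.33 p [ 0.4329 -0.0137  0.0255] ytool -88.93 ztool [-0.01   0.009 -1.   ] F [-0.9 -0.3  0.3] w 0.043 q [-0.23  0.8   0.3   2.25 -1.09  0.26 -0.49]
slide [ 0.224  0.007 -0.011] yaw -0.0007 | tooly now -88.93 rows 1.6 0.0
```

Request:
{"method": "jog_arm", "body": {"slide": [[0.04,0,-0.01],[0.08,0,-0.01],[0.11,0,-0.01],[0.14,0,-0.01],[0.17,0,-0.01],[0.2,0,-0.01],[0.22,0,-0.01],[0.22,0,-0.01],[0.22,0,-0.01]], "yaw": [0,0,0,0,0,0,0,0,0]}}

```text
t: 8.08
position: [0.4998, -0.0124, 0.0279]
orientation: [-3.133, -0.03, 0.013]
contact_force: [-0.2, 0.3, 0.5]
grip_width: 0.0431
```

```bash
python3 - <<'E'
from h import *
st();box("scene",.56,-.012);
E
```

```text
t 8.08 p [ 0.4998 -0.0124  0.0279] ytool -88.89 ztool [-0.009  0.008 -1.   ] F [-0.2  0.3  0.5] w 0.043 q [-0.33  0.86  0.48  2.08 -0.96  0.45 -0.64]
scene box 1375 [562.5 -10.2] [104.2 103.3] 0.24
```

Request:
{"method": "jog_arm", "body": {"slide": [[-0.08,0,0],[-0.08,0,-0.1],[-0.08,0,-0.25],[-0.08,0,-0.4],[0,0,-0.55],[0.1,0,-0.7],[0.2,0,-0.8],[0.35,0,-0.8],[0.5,0,-0.8],[0.65,0,-0.8],[0.8,0,-0.8],[1,0,-0.8]], "yaw": [0,0,0,0,0,0,0,0,0,0,0,0], "claw": 0.4}}

```text
t: 9.13
position: [0.7512, -0.0093, 0.2656]
orientation: [-3.132, -0.03, 0.013]
contact_force: [0.7, -0.4, 0.1]
grip_width: 0.0258
```

Request:
{"method": "jog_arm", "body": {"slide": [[0.15,0,0],[0.3,0,0],[0.45,0,0],[0.6,0,0],[0.8,0,0],[1,0,0],[1,0,0],[1,0,0]], "yaw": [0,0,0,0,0,0,0,0]}}

```text
t: 9.8
position: [0.9156, -0.0097, 0.2408]
orientation: [-3.137, -0.021, -0.037]
contact_force: [0.3, 0.4, -0.5]
grip_width: 0.0257
```

```bash
python3 - <<'E'
from h import *
st()
E
```

```text
t 9.8 p [ 0.9156 -0.0097  0.2408] ytool -89.23 ztool [ 0.024  0.005 -1.   ] F [ 0.3  0.4 -0.5] w 0.026 q [-0.08  1.3   1.13  0.19 -1.1   1.74 -1.47]
```

Request:
{"method": "jog_arm", "body": {"slide": [[1,0,0],[1,0,0],[1,0,0],[1,0,0],[1,0,0],[1,0,0]], "yaw": [0,0,0,0,0,0]}}

```text
t: 10.3
position: [0.9362, -0.0041, 0.2081]
orientation: [-3.135, -0.021, -0.096]
contact_force: [0.2, 0.4, 0.4]
grip_width: 0.0254
```

```bash
python3 - <<'E'
from h import *
st()
E
```

```text
t 10.3 p [ 0.9362 -0.0041  0.2081] ytool -89.22 ztool [ 0.061  0.005 -0.998] F [0.2 0.4 0.4] w 0.025 q [-0.08  1.33  1.12  0.19 -1.1   1.66 -1.47]
```

Request:
{"method": "jog_arm", "body": {"slide": [[1,0,-0.6],[1,0,-0.6],[1,0,-0.6],[1,0,-0.6],[1,0,-0.6],[1,0,-0.6],[1,0,-0.6],[1,0,-0.6],[1,0,-0.6],[1,0,-0.6],[1,0,-0.6],[1,0,-0.6]], "yaw": [0,0,0,0,0,0,0,0,0,0,0,0]}}

```text
t: 11.3
position: [0.9256, -0.0009, 0.2934]
orientation: [-3.133, -0.021, -0.154]
contact_force: [0.3, 0.3, 0.1]
grip_width: 0.0257
```

```bash
python3 - <<'E'
from h import *
st()
E
```

```text
t 11.3 p [ 9.256e-01 -9.000e-04  2.934e-01] ytool -89.23 ztool [ 0.098  0.005 -0.995] F [0.3 0.3 0.1] w 0.026 q [-0.09  1.24  1.14  0.19 -1.1   1.72 -1.48]
```

Request:
{"method": "jog_arm", "body": {"slide": [[1,0,-0.2]], "yaw": [0]}}

```text
t: 11.38
position: [0.9346, -0.0005, 0.2958]
orientation: [-3.131, -0.02, -0.199]
contact_force: [0.5, -0.0, 0.1]
grip_width: 0.0257
```

Request:
{"method": "jog_arm", "body": {"slide": [[1,0,-0.2]], "yaw": [0]}}

```text
t: 11.47
position: [0.944, 0.0, 0.2986]
orientation: [-3.128, -0.019, -0.246]
contact_force: [-0.3, 0.3, -0.5]
grip_width: 0.0255
```

Request:
{"method": "jog_arm", "body": {"slide": [[1,0,-0.2],[1,0,-0.2]], "yaw": [0,0]}}

```text
t: 11.63
position: [0.9547, 0.0012, 0.3053]
orientation: [-3.123, -0.02, -0.304]
contact_force: [0.4, 0.2, -0.1]
grip_width: 0.0258
```

Request:
{"method": "jog_arm", "body": {"slide": [[1,0,-0.2],[1,0,-0.2]], "yaw": [0,0]}}

```text
t: 11.8
position: [0.9645, 0.002, 0.3141]
orientation: [-3.117, -0.019, -0.361]
contact_force: [0.5, -0.2, -0.2]
grip_width: 0.0257
```

Request:
{"method": "jog_arm", "body": {"slide": [[1,0,-0.2],[1,0,-0.2],[1,0,-0.2]], "yaw": [0,0,0]}}

```text
t: 12.05
position: [0.9729, 0.0032, 0.3284]
orientation: [-3.11, -0.02, -0.42]
contact_force: [-1.2, 0.7, 0.5]
grip_width: 0.0253
```

```bash
python3 - <<'E'
from h import *
st()
E
```

```text
t 12.05 p [0.9729 0.0032 0.3284] ytool -89.27 ztool [ 0.265  0.005 -0.964] F [-1.2  0.7  0.5] w 0.025 q [-0.09  1.21  1.13  0.18 -1.1   1.58 -1.48]
```

Request:
{"method": "jog_arm", "body": {"slide": [[1,0,0.1]], "yaw": [0]}}

```text
t: 12.13
position: [0.9843, 0.0037, 0.3273]
orientation: [-3.104, -0.02, -0.468]
contact_force: [0.5, 0.5, 1.1]
grip_width: 0.0257
```

Request:
{"method": "jog_arm", "body": {"slide": [[1,0,0.1]], "yaw": [0]}}

```text
t: 12.22
position: [0.996, 0.004, 0.3241]
orientation: [-3.096, -0.02, -0.515]
contact_force: [0.7, -0.1, 0.8]
grip_width: 0.0259
```

Request:
{"method": "jog_arm", "body": {"slide": [[1,0,0.1]], "yaw": [0]}}

```text
t: 12.3
position: [1.0069, 0.0044, 0.323]
orientation: [-3.088, -0.02, -0.561]
contact_force: [0.1, -0.4, -0.3]
grip_width: 0.0258
```

Request:
{"method": "jog_arm", "body": {"slide": [[1,0,0.1]], "yaw": [0]}}

```text
t: 12.38
position: [1.0171, 0.0048, 0.3234]
orientation: [-3.08, -0.019, -0.607]
contact_force: [-1.6, -0.7, -1.1]
grip_width: 0.0255
```

Request:
{"method": "jog_arm", "body": {"slide": [[1,0,0.2]], "yaw": [0]}}

```text
t: 12.47
position: [1.028, 0.0053, 0.3226]
orientation: [-3.07, -0.02, -0.654]
contact_force: [0.6, -0.0, 0.5]
grip_width: 0.0259
```

Request:
{"method": "jog_arm", "body": {"slide": [[1,0,0.2]], "yaw": [0]}}

```text
t: 12.55
position: [1.0386, 0.0057, 0.3215]
orientation: [-3.06, -0.019, -0.7]
contact_force: [1.0, 0.7, -0.2]
grip_width: 0.0256
```

Request:
{"method": "jog_arm", "body": {"slide": [[1,0,0.2]], "yaw": [0]}}

```text
t: 12.63
position: [1.0486, 0.0059, 0.3221]
orientation: [-3.05, -0.019, -0.744]
contact_force: [-0.3, 0.1, 0.1]
grip_width: 0.0252
```

Request:
{"method": "jog_arm", "body": {"slide": [[1,0,0.2]], "yaw": [0]}}

```text
t: 12.72
position: [1.058, 0.0063, 0.324]
orientation: [-3.038, -0.018, -0.789]
contact_force: [-0.0, -0.0, 0.1]
grip_width: 0.0254
```

Request:
{"method": "jog_arm", "body": {"slide": [[1,0,0.2]], "yaw": [0]}}

```text
t: 12.8
position: [1.0669, 0.0066, 0.3271]
orientation: [-3.027, -0.018, -0.833]
contact_force: [-0.8, -0.0, 0.2]
grip_width: 0.0257
```

Request:
{"method": "jog_arm", "body": {"slide": [[1,0,0.2]], "yaw": [0]}}

```text
t: 12.88
position: [1.0753, 0.0069, 0.3315]
orientation: [-3.014, -0.018, -0.877]
contact_force: [0.7, 0.7, -0.4]
grip_width: 0.0253
```

```bash
python3 - <<'E'
from h import *
st()
E
```

```text
t 12.88 p [1.0753 0.0069 0.3315] ytool -89.35 ztool [ 0.536  0.005 -0.844] F [ 0.7  0.7 -0.4] w 0.025 q [-0.1   1.25  1.1   0.19 -1.1   1.24 -1.48]
```

Request:
{"method": "jog_arm", "body": {"slide": [[1,0,0.3]], "yaw": [0]}}

```text
t: 12.97
position: [1.0844, 0.0073, 0.3345]
orientation: [-3.001, -0.018, -0.922]
contact_force: [0.3, -0.0, -0.2]
grip_width: 0.0255
```

Request:
{"method": "jog_arm", "body": {"slide": [[1,0,0.3]], "yaw": [0]}}

```text
t: 13.05
position: [1.0931, 0.0075, 0.337]
orientation: [-2.987, -0.017, -0.965]
contact_force: [1.0, -0.2, -0.3]
grip_width: 0.0257
```

Request:
{"method": "jog_arm", "body": {"slide": [[1,0,0.3]], "yaw": [0]}}

```text
t: 13.13
position: [1.1012, 0.0077, 0.341]
orientation: [-2.973, -0.017, -1.007]
contact_force: [0.2, -0.6, 0.4]
grip_width: 0.026
```

Request:
{"method": "jog_arm", "body": {"slide": [[1,0,0.3]], "yaw": [0]}}

```text
t: 13.22
position: [1.1087, 0.0079, 0.3462]
orientation: [-2.959, -0.016, -1.049]
contact_force: [-0.3, -0.2, -0.1]
grip_width: 0.0257
```

```bash
python3 - <<'E'
from h import *
st();plan(.70,-.012,.33,91.2);plan(.46,-.012,.25,91.2);plan(.46,-.012,.03,91.2)
E
```

```text
t 13.22 p [1.1087 0.0079 0.3462] ytool -89.39 ztool [ 0.63   0.006 -0.777] F [-0.3 -0.2 -0.1] w 0.026 q [-0.1   1.26  1.09  0.19 -1.1   1.11 -1.48]
slide [-1.093  0.052 -0.816] yaw -0.0033 | tooly now -89.39 rows 9.8 0.1
slide [-1.882  0.043 -1.113] yaw -0.0033 | tooly now -89.39 rows 15.7 0.1
slide [-2.344  0.042 -0.543] yaw -0.0033 | tooly now -89.39 rows 17.3 0.1
```

Request:
{"method": "jog_arm", "body": {"slide": [[-0.1,0,-0.08],[-0.2,0.01,-0.16],[-0.3,0.015,-0.24],[-0.4,0.02,-0.32],[-0.5,0.025,-0.4],[-0.6,0.03,-0.48],[-0.7,0.035,-0.56],[-0.8,0.04,-0.64],[-0.9,0.045,-0.72],[-1,0.05,-0.8],[-1,0.05,-0.8],[-1,0.05,-0.8]], "yaw": [0,0,0,0,0,0,0,0,0,0,0,0]}}

```text
t: 14.22
position: [0.7141, -0.0126, 0.3403]
orientation: [-2.96, -0.008, -1.031]
contact_force: [0.0, -0.2, -1.6]
grip_width: 0.0256
```

```bash
python3 - <<'E'
from h import *
st();plan(.46,-.012,.30,91.2);plan(.46,-.012,.15,91.2);plan(.47,-.012,.03,91.2)
E
```

```text
t 14.22 p [ 0.7141 -0.0126  0.3403] ytool -89.59 ztool [ 0.621  0.008 -0.783] F [ 0.  -0.2 -1.6] w 0.026 q [-0.48  0.47  0.66  1.9  -1.1   0.35 -0.58]
slide [-0.747 -0.007 -0.421] yaw -0.0044 | tooly now -89.59 rows 6.2 0.1
slide [-1.058 -0.005 -0.029] yaw -0.0044 | tooly now -89.59 rows 7.6 0.1
slide [-1.28  -0.003  0.305] yaw -0.0044 | tooly now -89.59 rows 9.5 0.1
```

```bash
python3 - <<'E'
from h import *
plan(.475,-.013,.3,91.2);plan(.475,-.013,.18,91.2)
E
```

```text
slide [-0.708 -0.004 -0.39 ] yaw -0.0044 | tooly now -89.59 rows 5.8 0.1
slide [-0.956 -0.002 -0.077] yaw -0.0044 | tooly now -89.59 rows 6.9 0.1
```

Request:
{"method": "jog_arm", "body": {"slide": [[-0.18,0,-0.1],[-0.36,0,-0.2],[-0.54,0,-0.3],[-0.71,0,-0.39],[-0.8,0,-0.28],[-0.88,0,-0.18],[-0.956,0,-0.08],[-0.956,0,-0.08]], "yaw": [-0.004,-0.004,-0.004,-0.004,-0.004,-0.004,-0.004,-0.004]}}

```text
t: 14.88
position: [0.5082, -0.0162, 0.3354]
orientation: [-2.988, -0.028, -0.948]
contact_force: [-0.1, -0.2, -0.1]
grip_width: 0.0258
```

```bash
python3 - <<'E'
from h import *
st();plan(.475,-.013,.12,91.2);plan(.48,-.013,.026,91.2)
E
```

```text
t 14.88 p [ 0.5082 -0.0162  0.3354] ytool -88.9 ztool [ 0.576  0.012 -0.817] F [-0.1 -0.2 -0.1] w 0.026 q [-0.9   0.18  1.03  2.32 -1.1   0.23 -0.46]
slide [-0.504 -0.012  0.523] yaw -0.0006 | tooly now -88.9 rows 5.2 0.0
slide [-0.671 -0.011  0.789] yaw -0.0006 | tooly now -88.9 rows 7.5 0.0
```

```bash
cat > fk.py <<'E'
import numpy as np, itertools
from scipy.spatial.transform import Rotation as R
from scipy.optimize import least_squares
D=[([.3948,.3493,.249],40.53,[.004,-.004,-1],[-.94,.46,.23,1.86,-.13,.83,.06]),
([.5284,-.212,.0674],8.11,[0,-.001,-1],[.16,.79,.27,1.89,-.39,.51,.84]),
([.4332,-.0172,.1785],-63.67,[-.004,.002,-1],[-.57,.57,.81,2.18,-.69,.67,-.39]),
([.4998,-.0124,.0279],-88.89,[-.009,.008,-1],[-.33,.86,.48,2.08,-.96,.45,-.64]),
([.9156,-.0097,.2408],-89.23,[.024,.005,-1],[-.08,1.3,1.13,.19,-1.1,1.74,-1.47]),
([1.0753,.0069,.3315],-89.35,[.536,.005,-.844],[-.1,1.25,1.1,.19,-1.1,1.24,-1.48]),
([.7141,-.0126,.3403],-89.59,[.621,.008,-.783],[-.48,.47,.66,1.9,-1.1,.35,-.58]),
([.5082,-.0162,.3354],-88.9,[.576,.012,-.817],[-.9,.18,1.03,2.32,-1.1,.23,-.46])]
def ori(a,z):
    z=np.array(z,float);z/=np.linalg.norm(z);a=np.radians(a)
    # y perpendicular to z with heading a
    y=np.array([np.cos(a),np.sin(a),0]);y[2]=-(y@z)/z[2];y/=np.linalg.norm(y);return np.c_[np.cross(y,z),y,z]
def rz(a):return R.from_euler('z',a).as_matrix()
def ry(a):return R.from_euler('y',a).as_matrix()
def fk(q,S,P):
    A=rz(S[0]*q[0]+P[7])@ry(q[1]);p=np.array([0,0,P[0]])+A@[P[4],0,P[1]]
    A=A@rz(S[1]*q[2])@ry(q[3]);p=p+A@[P[5],0,P[2]]
    A=A@rz(S[2]*q[4])@ry(q[5]);p=p+A@[P[6],0,P[3]]
    return p,A@rz(S[3]*q[6]+P[8])
def fit():
    best=None
    for S in itertools.product([1,-1],repeat=4):
        def f(P):
            e=[]
            for p,a,z,q in D:
                pp,A=fk(q,S,P);e+=list(pp-p)+list(.3*(A-ori(a,z)).ravel())
            return np.array(e)
        for y0 in(0,np.pi/2,np.pi,-np.pi/2):
            r=least_squares(f,[.3,.4,.4,.25,0,0,0,0,y0])
            if best is None or r.cost<best[0]:best=(r.cost,S,r.x,np.abs(r.fun).max())
    return best
if __name__=="__main__":
    b=fit();print(b);np.savez("fk.npz",S=b[1],P=b[2])
E
python3 fk.py
```

```text
(np.float64(0.00022745940484374295), (-1, -1, -1, -1), array([ 0.34322073,  0.55131981,  0.38634556,  0.33796221, -0.00973919,
       -0.01077001, -0.0031657 , -0.02972449,  1.54070162]), np.float64(0.00886531518183481))
```

```bash
cat > sim.py <<'E'
from fk import *
z=np.load("fk.npz");S,P=z["S"],z["P"]
lo=np.array([-3.06,-.37,-1.25,.18,-1.1,.23,-2.94]);hi=np.array([3.06,2.12,1.32,2.47,4.24,1.98,2.94])
def orit(t,az=0.0215,flip=0,yaw=0):
    z=np.array([np.sin(t)*np.cos(az),np.sin(t)*np.sin(az),-np.cos(t)]);y=np.array([np.sin(az),-np.cos(az),0])*(-1 if flip else 1)
    M=np.c_[np.cross(y,z),y,z];return M@rz(yaw)
def ik(q0,p,A,reg=.02,c=None):
    c=q0 if c is None else c
    def f(q):
        pp,B=fk(q,S,P);return np.r_[(pp-p)*1.,.3*R.from_matrix(A.T@B).as_rotvec(),reg*.1*(q-c)]
    return least_squares(f,np.clip(q0,lo+1e-4,hi-1e-4),bounds=(lo,hi)).x
def err(q,p,A):
    pp,B=fk(q,S,P);return np.linalg.norm(pp-p),np.linalg.norm(R.from_matrix(A.T@B).as_rotvec())
def tilt(B):return np.degrees(np.arccos(-B[2,2]))
E
python3 - <<'E'
from sim import *
rng=np.random.default_rng(0)
for x,zz in((.64,.035),(.48,.03),(.64,.25)):
  for flip in(0,1):
    sol=[]
    for i in range(60):
        q0=rng.uniform(lo,hi);p=np.array([x,-.012,zz]);A=orit(.66,flip=flip);q=ik(q0,p,A,reg=0.0005)
        e=err(q,p,A)
        if e[0]<.003 and e[1]<.01: sol.append(q)
    sol=np.array(sol);print(x,zz,flip,len(sol))
    if len(sol): print(sol[np.argsort(abs(sol[:,2]))][:5].round(2), "J5 rng",sol[:,4].min().round(2),sol[:,4].max().round(2))
E
```

```text
0.64 0.035 0 33
[[ 0.01  0.91 -0.01  2.24  3.19  0.67  1.55]
 [ 0.05  0.91 -0.06  2.24  3.15  0.67  1.61]
 [ 0.09  0.91 -0.12  2.24  3.09  0.67  1.69]
 [ 0.17  0.92 -0.22  2.24  3.    0.68  1.83]
 [ 0.22  0.93 -0.3   2.24  2.93  0.69  1.92]] J5 rng 2.39 3.94
0.64 0.035 1 37
[[ 0.05  0.91 -0.05  2.24  3.15  0.67 -1.53]
 [ 0.05  0.91 -0.06  2.24  3.15  0.67 -1.52]
 [-0.15  0.92  0.22  2.24  3.39  0.7  -1.87]
 [ 0.19  0.93 -0.26  2.24  2.96  0.68 -1.27]
 [ 0.23  0.94 -0.32  2.24  2.91  0.69 -1.2 ]] J5 rng 2.37 3.78
0.48 0.03 0 0
0.48 0.03 1 0
0.64 0.25 0 17
[[-0.26  0.46  0.35  2.16  4.11  0.23  0.57]
 [-0.26  0.46  0.35  2.16  4.11  0.23  0.57]
 [-0.26  0.46  0.35  2.16  4.11  0.23  0.57]
 [-0.26  0.46  0.35  2.16  4.11  0.23  0.57]
 [-0.27  0.47  0.37  2.16  4.13  0.24  0.55]] J5 rng 2.11 4.24
0.64 0.25 1 38
[[-0.26  0.46  0.35  2.16  4.11  0.23 -2.57]
 [-0.26  0.46  0.35  2.16  4.11  0.23 -2.57]
 [-0.26  0.46  0.35  2.16  4.11  0.23 -2.57]
 [-0.26  0.46  0.35  2.16  4.11  0.23 -2.57]
 [-0.26  0.46  0.35  2.16  4.11  0.23 -2.57]] J5 rng 1.84 4.24
```

```bash
cat >> sim.py <<'E'
def follow(q,A,wps,step=.04):
    p=fk(q,S,P)[0];worst=0
    for w in wps:
        w=np.array(w,float);n=max(1,int(np.ceil(np.linalg.norm(w-p)/step)));a=p
        for i in range(1,n+1):
            t=a+(w-a)*i/n;q=ik(q,t,A);worst=max(worst,sum(err(q,t,A)))
        p=w
    return q,worst
E
python3 - <<'E'
from sim import *
q0=np.array([-.9,.18,1.03,2.32,-1.1,.23,-.46]);A=fk(q0,S,P)[1];print(tilt(A))
res=[]
for x in(.1,.3,.5):
  for y in(-.65,-.45,.45,.65):
    for zz in(.2,.4,.6):
      q,w=follow(q0,A,[(x,y,zz)]);q1=q.copy()
      qe,w2=follow(q,A,[(.64,-.012,.2)])
      print((x,y,zz),q1.round(2),round(w,3),'|',qe[4].round(2),tilt(fk(qe,S,P)[1]).round(1),round(w2,3))
E
```

```text
35.18382216269359
(0.1, -0.65, 0.2) [ 1.94  0.81 -0.44  1.61 -0.4   0.86  0.34] 0.02 | -1.1 27.9 0.179
(0.1, -0.65, 0.4) [ 1.18  0.73  0.98  1.39 -1.1   1.71  0.65] 0.0 | -1.1 27.9 0.148
(0.1, -0.65, 0.6) [-0.21 -0.37  1.32  1.62  0.05  1.01 -0.5 ] 0.537 | 1.34 38.4 0.286
(0.1, -0.45, 0.2) [ 1.94  0.56 -0.27  2.15 -0.76  0.7   0.8 ] 0.065 | -1.1 27.9 0.199
(0.1, -0.45, 0.4) [-0.04 -0.37  1.32  2.09 -0.14  0.83 -0.22] 0.258 | 1.34 38.4 0.286
(0.1, -0.45, 0.6) [-0.12 -0.37  1.32  1.62 -0.16  1.32 -0.34] 0.131 | -1.1 27.9 0.146
(0.1, 0.45, 0.2) [-2.51  0.84  1.11  2.15 -0.23  0.54 -2.94] 0.185 | -1.1 27.9 0.203
(0.1, 0.45, 0.4) [-0.07 -0.37 -1.25  2.1   0.12  0.83 -2.92] 0.296 | -1.1 35.6 0.275
(0.1, 0.45, 0.6) [ 0.   -0.37 -1.25  1.64  0.16  1.3  -2.82] 0.174 | 1.47 30.0 0.106
(0.1, 0.65, 0.2) [-2.28  1.01  1.03  1.6  -0.27  0.85 -2.94] 0.107 | -1.1 27.9 0.184
(0.1, 0.65, 0.4) [-0.16 -0.14 -1.25  2.01  0.23  0.66 -2.94] 0.688 | -1.1 35.6 0.275
(0.1, 0.65, 0.6) [-0.19 -0.15 -1.25  1.67  0.3   1.   -2.94] 0.608 | -1.1 35.6 0.275
(0.3, -0.65, 0.2) [ 1.55  0.78 -0.29  1.6  -0.62  0.74  0.2
[... 1272 characters left out ...]
26] 0.038 | -1.1 27.9 0.152
(0.5, -0.45, 0.4) [ 0.36  0.5   0.87  1.71 -1.1   1.1   0.11] 0.0 | -1.1 27.9 0.146
(0.5, -0.45, 0.6) [ 0.27  0.45  1.13  1.31 -1.    1.49 -0.22] 0.0 | -1.1 27.9 0.146
(0.5, 0.45, 0.2) [-1.67  0.96  1.16  1.92 -1.05  0.43 -1.59] 0.048 | -1.1 27.9 0.154
(0.5, 0.45, 0.4) [-1.76  0.69  1.29  1.71 -0.42  0.71 -2.03] 0.001 | -1.1 27.9 0.146
(0.5, 0.45, 0.6) [-1.63  0.43  1.04  1.29  0.02  1.13 -2.29] 0.001 | -1.1 27.9 0.146
(0.5, 0.65, 0.2) [-1.7   1.23  1.32  1.41 -0.91  0.83 -2.06] 0.026 | -1.1 27.9 0.15
(0.5, 0.65, 0.4) [-1.65  0.96  1.27  1.18 -0.54  1.06 -2.22] 0.0 | -1.1 27.9 0.146
(0.5, 0.65, 0.6) [-1.43  0.79  1.    0.65 -0.23  1.48 -2.36] 0.0 | -1.1 27.9 0.146
```

```bash
cat > t.py <<'E'
from sim import *
import sys
q0=np.array([-.9,.18,1.03,2.32,-1.1,.23,-.46]);
q0[6]+=np.pi;A=fk(q0,S,P)[1]
for a in [(.3,.65,.6),(.3,.45,.6),(.1,.6,.5),(.3,.6,.4)]:
  qa,w=follow(q0,A,[(.7,-.01,.4),(.6,.45,.5),a])
  for b in [None,(.3,.45,.3),(.45,.3,.25),(.3,.5,.15),(.45,.45,.15),(.55,.35,.12)]:
      qb,w1=follow(qa,A,[b]) if b else (qa,0)
      qe,w2=follow(qb,A,[(.64,-.012,.2)])
      print(a,qa[[4,6]].round(2),round(w,3),b,qb[[4,5,6]].round(2),round(w1,3),'|',qe.round(2),tilt(fk(qe,S,P)[1]).round(1),round(w2,3))
E
python3 t.py
```

```text
(0.3, 0.65, 0.6) [-0.28  0.69] 0.0 None [-0.28  1.49  0.69] 0 | [-0.29  0.54  0.39  2.03 -1.1   0.23  2.62] 27.9 0.146
(0.3, 0.65, 0.6) [-0.28  0.69] 0.0 (0.3, 0.45, 0.3) [-0.23  0.53  0.65] 0.0 | [-0.29  0.54  0.39  2.03 -1.1   0.23  2.62] 27.9 0.152
(0.3, 0.65, 0.6) [-0.28  0.69] 0.0 (0.45, 0.3, 0.25) [-1.1   0.23  1.86] 0.011 | [-0.29  0.54  0.39  2.03 -1.1   0.23  2.62] 27.9 0.152
(0.3, 0.65, 0.6) [-0.28  0.69] 0.0 (0.3, 0.5, 0.15) [-0.49  0.32  0.7 ] 0.0 | [-0.29  0.54  0.39  2.03 -1.1   0.23  2.62] 27.9 0.192
(0.3, 0.65, 0.6) [-0.28  0.69] 0.0 (0.45, 0.45, 0.15) [-1.    0.23  1.44] 0.001 | [-0.29  0.54  0.39  2.03 -1.1   0.23  2.62] 27.9 0.175
(0.3, 0.65, 0.6) [-0.28  0.69] 0.0 (0.55, 0.35, 0.12) [-1.1   0.23  1.75] 0.105 | [-0.29  0.54  0.39  2.03 -1.1   0.23  2.62] 27.9 0.175
(0.3, 0.45, 0.6) [0.21 0.49] 0.0 None [0.21 1.24 0.49] 0 | [-0.29  0.54  0.39  2.03 -1.1   0.23  2.62] 27.9 0.146
(0.3, 0.45, 0.6) [0.21 0.49] 0.0 (0.3, 0.45, 0.3) [0.05 0.52 0.37] 0.0 | [ 0.21  0.55 -0.3   2.17  2.45  0.23 -0.83] 35.2 0.001
(0.3, 0.45, 0.6) [0.21 0.49] 0.0 (0.45, 0.3, 0.25) [ 1.17  0.23
[... 1341 characters left out ...]
3 -1.1   0.23  2.62] 27.9 0.146
(0.3, 0.6, 0.4) [-0.33  0.68] 0.0 (0.3, 0.45, 0.3) [-0.31  0.54  0.73] 0.0 | [-0.29  0.54  0.39  2.03 -1.1   0.23  2.62] 27.9 0.152
(0.3, 0.6, 0.4) [-0.33  0.68] 0.0 (0.45, 0.3, 0.25) [-1.1   0.23  1.86] 0.011 | [-0.29  0.54  0.39  2.03 -1.1   0.23  2.62] 27.9 0.152
(0.3, 0.6, 0.4) [-0.33  0.68] 0.0 (0.3, 0.5, 0.15) [-0.54  0.32  0.75] 0.0 | [-0.29  0.54  0.39  2.03 -1.1   0.23  2.62] 27.9 0.192
(0.3, 0.6, 0.4) [-0.33  0.68] 0.0 (0.45, 0.45, 0.15) [-1.    0.23  1.44] 0.0 | [-0.29  0.54  0.39  2.03 -1.1   0.23  2.62] 27.9 0.175
(0.3, 0.6, 0.4) [-0.33  0.68] 0.0 (0.55, 0.35, 0.12) [-1.1   0.23  1.75] 0.105 | [-0.29  0.54  0.39  2.03 -1.1   0.23  2.62] 27.9 0.175
```

```bash
python3 - <<'E'
from sim import *
q0=np.array([0.05,.91,-.06,2.24,3.15,.67,-1.5])
for t in(0.5,.6,.66):
  for zz in(.03,.12):
    out=[]
    for x in(.6,.56,.54,.52,.5,.48,.46,.44):
        A=orit(t,flip=1);p=np.array([x,-.012,zz]);q=ik(q0,p,A,reg=.0005);e=err(q,p,A);out.append((x,round(e[0]*1000),round(e[1],3),q[3].round(2)))
    print(round(np.degrees(t)),zz,out)
E
```

```text
29 0.03 [(0.6, 0, np.float64(0.0), np.float64(2.23)), (0.56, 0, np.float64(0.0), np.float64(2.34)), (0.54, 0, np.float64(0.0), np.float64(2.39)), (0.52, 0, np.float64(0.0), np.float64(2.44)), (0.5, 4, np.float64(0.014), np.float64(2.47)), (0.48, 14, np.float64(0.048), np.float64(2.47)), (0.46, 24, np.float64(0.082), np.float64(2.47)), (0.44, 33, np.float64(0.116), np.float64(2.47))]
29 0.12 [(0.6, 0, np.float64(0.0), np.float64(2.22)), (0.56, 0, np.float64(0.0), np.float64(2.32)), (0.54, 0, np.float64(0.0), np.float64(2.37)), (0.52, 0, np.float64(0.0), np.float64(2.42)), (0.5, 0, np.float64(0.001), np.float64(2.47)), (0.48, 9, np.float64(0.034), np.float64(2.47)), (0.46, 18, np.float64(0.066), np.float64(2.47)), (0.44, 26, np.float64(0.098), np.float64(2.47))]
34 0.03 [(0.6, 0, np.float64(0.0), np.float64(2.31)), (0.56, 0, np.float64(0.0), np.float64(2.41)), (0.54, 0, np.float64(0.0), np.float64(2.46)), (0.52, 9, np.float64(0.027), np.float64(2.47)), (0.5, 20, np.float64(0.061), np.float64(2.47)), (0.48, 30, np.float64(0.095), np.float64(2.47)), (0.46, 39, np.float64(0.13), np.float6
[... 528 characters left out ...]
.float64(2.45)), (0.54, 7, np.float64(0.019), np.float64(2.47)), (0.52, 18, np.float64(0.052), np.float64(2.47)), (0.5, 29, np.float64(0.087), np.float64(2.47)), (0.48, 39, np.float64(0.122), np.float64(2.47)), (0.46, 49, np.float64(0.157), np.float64(2.47)), (0.44, 58, np.float64(0.193), np.float64(2.47))]
38 0.12 [(0.6, 0, np.float64(0.0), np.float64(2.34)), (0.56, 0, np.float64(0.0), np.float64(2.45)), (0.54, 6, np.float64(0.019), np.float64(2.47)), (0.52, 15, np.float64(0.052), np.float64(2.47)), (0.5, 24, np.float64(0.086), np.float64(2.47)), (0.48, 33, np.float64(0.119), np.float64(2.47)), (0.46, 42, np.float64(0.152), np.float64(2.47)), (0.44, 50, np.float64(0.185), np.float64(2.47))]
```

Request:
{"method": "jog_arm", "body": {"slide": [[-0.36,0,0.28],[-0.36,0,0.28]], "yaw": [0,0]}}

```text
t: 15.05
position: [0.4919, -0.0171, 0.3132]
orientation: [-3.005, -0.033, -0.875]
contact_force: [-0.6, -0.4, -0.2]
grip_width: 0.0257
```

Request:
{"method": "jog_arm", "body": {"slide": [[-0.36,0,0.28],[-0.36,0,0.28]], "yaw": [0,0]}}

```text
t: 15.22
position: [0.4728, -0.0205, 0.2925]
orientation: [-3.022, -0.034, -0.802]
contact_force: [0.4, -0.6, 0.4]
grip_width: 0.0259
```

Request:
{"method": "jog_arm", "body": {"slide": [[-0.36,0,0.2],[-0.36,0,0.2]], "yaw": [0,0]}}

```text
t: 15.38
position: [0.4398, -0.0243, 0.2765]
orientation: [-3.036, -0.034, -0.736]
contact_force: [0.1, -0.9, -0.6]
grip_width: 0.0259
```

```bash
python3 - <<'E'
from h import *
st();plan(.475,-.013,.2,91.2);plan(.475,-.013,.1,91.2)
E
```

```text
t 15.38 p [ 0.4398 -0.0243  0.2765] ytool -88.56 ztool [ 0.458  0.022 -0.889] F [ 0.1 -0.9 -0.6] w 0.026 q [-0.69  0.19  0.84  2.43 -1.1   0.23 -0.41]
slide [-0.012 -0.032  0.281] yaw 0.0013 | tooly now -88.56 rows 2.0 0.0
slide [-0.164 -0.028  0.577] yaw 0.0013 | tooly now -88.56 rows 4.3 0.0
```

Request:
{"method": "jog_arm", "body": {"slide": [[0,-0.03,0.28],[0,-0.03,0.28]], "yaw": [0,0]}}

```text
t: 15.55
position: [0.4789, -0.0165, 0.251]
orientation: [-3.047, -0.035, -0.675]
contact_force: [0.3, -0.4, 1.2]
grip_width: 0.0258
```

Request:
{"method": "jog_arm", "body": {"slide": [[-0.1,-0.02,0.28],[-0.1,-0.02,0.28]], "yaw": [0,0]}}

```text
t: 15.72
position: [0.5, -0.013, 0.2203]
orientation: [-3.059, -0.036, -0.602]
contact_force: [0.1, -0.2, 0.4]
grip_width: 0.0256
```

Request:
{"method": "jog_arm", "body": {"slide": [[-0.1,-0.02,0.28],[-0.1,-0.02,0.28]], "yaw": [0,0]}}

```text
t: 15.88
position: [0.5199, -0.0094, 0.1854]
orientation: [-3.07, -0.036, -0.529]
contact_force: [0.5, -0.8, 0.5]
grip_width: 0.0252
```

```bash
python3 - <<'E'
from h import *
st();plan(.475,-.013,.12,91.2);plan(.475,-.013,.03,91.2)
E
```

```text
t 15.88 p [ 0.5199 -0.0094  0.1854] ytool -88.45 ztool [ 0.334  0.029 -0.942] F [ 0.5 -0.8  0.5] w 0.025 q [-0.3   0.47  0.39  2.25 -1.1   0.23 -0.48]
slide [-0.214  0.013  0.155] yaw 0.0019 | tooly now -88.45 rows 1.9 0.0
slide [-0.315  0.019  0.438] yaw 0.0019 | tooly now -88.45 rows 3.9 0.0
```

Request:
{"method": "jog_arm", "body": {"slide": [[-0.32,0.01,0.12],[-0.32,0.01,0.12]], "yaw": [0,0]}}

```text
t: 16.05
position: [0.4807, -0.015, 0.1757]
orientation: [-3.08, -0.037, -0.455]
contact_force: [-0.9, 1.0, -0.5]
grip_width: 0.0255
```

Request:
{"method": "jog_arm", "body": {"slide": [[-0.32,0.01,0.12],[-0.32,0.01,0.12]], "yaw": [0,0]}}

```text
t: 16.22
position: [0.4381, -0.0212, 0.1702]
orientation: [-3.086, -0.036, -0.386]
contact_force: [0.3, 0.2, 0.2]
grip_width: 0.0259
```

```bash
python3 - <<'E'
from h import *
st();plan(.475,-.013,.08,91.2);plan(.475,-.013,.03,91.2)
E
```

```text
t 16.22 p [ 0.4381 -0.0212  0.1702] ytool -88.45 ztool [ 0.246  0.034 -0.969] F [0.3 0.2 0.2] w 0.026 q [-0.27  0.43  0.39  2.38 -1.1   0.23 -0.42]
slide [ 0.046 -0.016  0.322] yaw 0.0019 | tooly now -88.45 rows 2.3 0.0
slide [ 0.005 -0.011  0.484] yaw 0.0019 | tooly now -88.45 rows 3.5 0.0
```

Request:
{"method": "jog_arm", "body": {"slide": [[-0.05,-0.01,0.25],[-0.05,-0.01,0.25]], "yaw": [0,0]}}

```text
t: 16.38
position: [0.4595, -0.02, 0.1357]
orientation: [-3.091, -0.035, -0.316]
contact_force: [1.1, 0.2, 0.6]
grip_width: 0.0255
```

Request:
{"method": "jog_arm", "body": {"slide": [[-0.1,0,0.15],[-0.1,0,0.15]], "yaw": [0,0]}}

```text
t: 16.55
position: [0.4561, -0.0223, 0.1107]
orientation: [-3.094, -0.035, -0.246]
contact_force: [-0.5, -0.1, -0.7]
grip_width: 0.0252
```

```bash
python3 - <<'E'
from h import *
st();plan(.475,-.013,.03,91.2)
E
```

```text
t 16.55 p [ 0.4561 -0.0223  0.1107] ytool -88.54 ztool [ 0.157  0.039 -0.987] F [-0.5 -0.1 -0.7] w 0.025 q [-0.18  0.59  0.29  2.3  -1.1   0.23 -0.43]
slide [ 0.02  -0.02   0.277] yaw 0.0014 | tooly now -88.54 rows 2.0 0.0
```

Request:
{"method": "jog_arm", "body": {"slide": [[-0.02,-0.02,0.12],[-0.02,-0.02,0.25],[-0.02,-0.02,0.25]], "yaw": [0,0,0]}}

```text
t: 16.8
position: [0.4839, -0.0163, 0.0591]
orientation: [-3.096, -0.037, -0.17]
contact_force: [0.2, -0.3, 0.4]
grip_width: 0.0255
```

```bash
python3 - <<'E'
from h import *
st();plan(.475,-.013,.03,91.2)
E
```

```text
t 16.8 p [ 0.4839 -0.0163  0.0591] ytool -88.51 ztool [ 0.109  0.042 -0.993] F [ 0.2 -0.3  0.4] w 0.026 q [-0.16  0.72  0.25  2.22 -1.1   0.23 -0.45]
slide [-0.04  -0.008  0.093] yaw 0.0016 | tooly now -88.51 rows 0.7 0.0
```

Request:
{"method": "jog_arm", "body": {"slide": [[-0.07,0,0.09],[-0.07,0,0.09]], "yaw": [0,0]}}

```text
t: 16.97
position: [0.4772, -0.0177, 0.0421]
orientation: [-3.097, -0.037, -0.122]
contact_force: [-0.6, -0.2, -0.6]
grip_width: 0.0255
```

```bash
python3 - <<'E'
from h import *
st();plan(.54,-.0125,.03,91.2);plan(.582,-.0115,.03,91.2);box("scene",.56,-.01)
E
```

```text
t 16.97 p [ 0.4772 -0.0177  0.0421] ytool -88.54 ztool [ 0.078  0.043 -0.996] F [-0.6 -0.2 -0.6] w 0.026 q [-0.15  0.76  0.24  2.21 -1.1   0.23 -0.45]
slide [ 0.206 -0.01   0.057] yaw 0.0014 | tooly now -88.54 rows 1.5 0.0
slide [ 0.345 -0.01   0.068] yaw 0.0014 | tooly now -88.54 rows 2.5 0.0
scene box 1361 [564.3 -10.5] [100.9 103.9] 1.99
```

Request:
{"method": "jog_arm", "body": {"slide": [[0.01,-0.01,0.045],[0.05,-0.01,0.05],[0.09,-0.01,0.053],[0.12,-0.01,0.055],[0.15,-0.01,0.056],[0.18,-0.01,0.057],[0.205,-0.01,0.057],[0.23,-0.01,0.058],[0.255,-0.01,0.06],[0.28,-0.01,0.062],[0.305,-0.01,0.064],[0.305,-0.01,0.064]], "yaw": [0,0,0,0,0,0,0,0,0,0,0,0]}}

```text
t: 18.02
position: [0.5719, -0.0119, 0.0318]
orientation: [-3.097, -0.037, -0.128]
contact_force: [0.6, -0.0, -0.9]
grip_width: 0.0259
```

```bash
python3 - <<'E'
from h import *
st();p=box("scene",.60,-.01);box("side",.6,-.01);cv2.imwrite("pics/s2.png",cv2.resize(p[200:400,160:400],None,fx=2.5,fy=2.5))
E
```

```text
t 18.02 p [ 0.5719 -0.0119  0.0318] ytool -88.52 ztool [ 0.082  0.043 -0.996] F [ 0.6 -0.  -0.9] w 0.026 q [-0.28  0.87  0.43  1.97 -0.96  0.45 -0.65]
scene box 438 [596.6  -9.7] [ 38.7 103.2] 1.51
side box 282 [616.7 -22. ] [89.6 93.4] 8.57
```

View pics/s2.png

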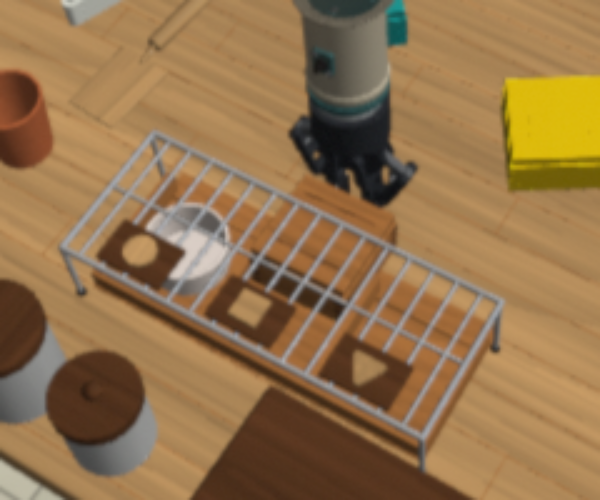

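Request:
{"method": "jog_arm", "body": {"slide": [[0.02,0,0.001],[0.035,0,0.002],[0.042,0,0.003],[0.042,0,0.003],[-0.08,0,0],[-0.1,0,-0.1],[-0.1,0,-0.25],[-0.1,0,-0.4],[0,0,-0.55],[0,0,-0.7],[0.1,0,-0.85],[0.2,0,-1]], "yaw": [0,0,0,0,0,0,0,0,0,0,0,0]}}

```text
t: 19.12
position: [0.5877, -0.0224, 0.3001]
orientation: [-3.097, -0.036, -0.131]
contact_force: [2.7, 0.5, -0.7]
grip_width: 0.0258
```

```bash
python3 - <<'E'
from h import *
st();box("scene",.64,-.01)
E
cat > t2.py <<'E'
from sim import *
# plan next: yaw flip then side path, from given q with tilt
E
```

```text
t 19.12 p [ 0.5877 -0.0224  0.3001] ytool -88.57 ztool [ 0.084  0.042 -0.996] F [ 2.7  0.5 -0.7] w 0.026 q [-0.5   0.56  0.83  1.72 -0.56  1.02 -1.02]
scene box 133 [655.2  -8.2] [66.1 21. ] 0.34
```

Request:
{"method": "jog_arm", "body": {"slide": [[0.1,0,0],[0.2,0,0.01],[0.3,0,0.02],[0.4,0,0.03],[0.5,0,0.04],[0.6,0,0.05],[0.7,0,0.06],[0.8,0,0.06],[0.9,0,0.07],[0.95,0,0.08],[0.95,0,0.08],[0.95,0,0.08]], "yaw": [-0.04,-0.08,-0.12,-0.16,-0.2,-0.24,-0.28,-0.32,-0.36,-0.4,-0.44,-0.48]}}

```text
t: 20.17
position: [0.8832, -0.0165, 0.3101]
orientation: [2.236, 2.143, 0.156]
contact_force: [-0.3, -0.8, 1.0]
grip_width: 0.0256
```

```bash
python3 - <<'E'
from h import *
st();plan(.9,-.013,.3,91.2)
E
```

```text
t 20.17 p [ 0.8832 -0.0165  0.3101] ytool -2.58 ztool [ 0.1    0.04  -0.994] F [-0.3 -0.8  1. ] w 0.026 q [-0.1   1.01  0.42  0.59 -0.4   1.48  0.09]
slide [0.012 0.052 0.04 ] yaw 0.479 | tooly now -2.58 rows 0.5 12.0
```

Request:
{"method": "jog_arm", "body": {"slide": [[0,0.1,0],[0,0.1,0],[0,0.1,0],[0,0.1,0],[0,0.1,0],[0,0.1,0],[0,0.1,0],[0,0.1,0],[0,0.1,0],[0,0.1,0],[0,0.1,0],[0,0.1,0]], "yaw": [-0.04,-0.08,-0.12,-0.16,-0.2,-0.24,-0.28,-0.32,-0.36,-0.4,-0.44,-0.48]}}

```text
t: 21.17
position: [0.9136, -0.0176, 0.3126]
orientation: [0.246, 3.033, 0.075]
contact_force: [-0.0, -0.5, 0.6]
grip_width: 0.0257
```

Request:
{"method": "jog_arm", "body": {"slide": [[-1,0,0],[-1,0,0]], "yaw": [-0.035,-0.035]}}

```text
t: 21.33
position: [0.9336, -0.0244, 0.303]
orientation: [0.073, 3.008, 0.077]
contact_force: [0.2, 0.2, 0.5]
grip_width: 0.0252
```

Request:
{"method": "jog_arm", "body": {"slide": [[-1,0,0]], "yaw": [0]}}

```text
t: 21.42
position: [0.9451, -0.0274, 0.2978]
orientation: [0.071, 2.979, 0.08]
contact_force: [1.0, -0.3, 0.5]
grip_width: 0.0256
```

Request:
{"method": "jog_arm", "body": {"slide": [[-1,0,0]], "yaw": [0]}}

```text
t: 21.5
position: [0.9566, -0.0286, 0.2947]
orientation: [0.071, 2.949, 0.079]
contact_force: [0.5, -1.1, -0.1]
grip_width: 0.0259
```

Request:
{"method": "jog_arm", "body": {"slide": [[-1,0,0]], "yaw": [0]}}

```text
t: 21.58
position: [0.9677, -0.0293, 0.293]
orientation: [0.071, 2.918, 0.077]
contact_force: [0.3, -1.1, 0.0]
grip_width: 0.0258
```

```bash
python3 - <<'E'
from h import *
st();plan(.9,-.013,.3,91.2)
E
```

```text
t 21.58 p [ 0.9677 -0.0293  0.293 ] ytool 87.59 ztool [ 0.221  0.047 -0.974] F [ 0.3 -1.1  0. ] w 0.026 q [-0.04  1.24  1.07  0.18 -1.1   1.59  1.64]
slide [ 0.218  0.046 -0.07 ] yaw -0.02 | tooly now 87.59 rows 1.7 0.5
```

Request:
{"method": "jog_arm", "body": {"slide": [[-1,0,0]], "yaw": [0]}}

```text
t: 21.67
position: [0.9782, -0.0326, 0.2921]
orientation: [0.072, 2.889, 0.064]
contact_force: [-0.7, -0.6, -0.4]
grip_width: 0.0259
```

Request:
{"method": "jog_arm", "body": {"slide": [[-1,0,0]], "yaw": [0]}}

```text
t: 21.75
position: [0.9885, -0.0325, 0.2931]
orientation: [0.073, 2.859, 0.058]
contact_force: [-0.3, -0.7, -0.2]
grip_width: 0.0252
```

Request:
{"method": "jog_arm", "body": {"slide": [[-1,0,0]], "yaw": [0]}}

```text
t: 21.83
position: [0.9985, -0.032, 0.2953]
orientation: [0.072, 2.828, 0.056]
contact_force: [-0.9, -0.1, 0.1]
grip_width: 0.0255
```

Request:
{"method": "jog_arm", "body": {"slide": [[-1,0,0.1]], "yaw": [0]}}

```text
t: 21.92
position: [1.0093, -0.0324, 0.2959]
orientation: [0.071, 2.797, 0.055]
contact_force: [-0.3, 0.6, 0.3]
grip_width: 0.0258
```

Request:
{"method": "jog_arm", "body": {"slide": [[-1,0,0.1]], "yaw": [0]}}

```text
t: 22.0
position: [1.0198, -0.033, 0.2963]
orientation: [0.07, 2.766, 0.054]
contact_force: [-0.1, 0.0, -0.7]
grip_width: 0.0256
```

Request:
{"method": "jog_arm", "body": {"slide": [[-1,0,0.1]], "yaw": [0]}}

```text
t: 22.08
position: [1.0298, -0.0337, 0.2983]
orientation: [0.069, 2.735, 0.054]
contact_force: [0.7, -1.3, -0.4]
grip_width: 0.0256
```

Request:
{"method": "jog_arm", "body": {"slide": [[-1,0,0.1]], "yaw": [0]}}

```text
t: 22.17
position: [1.0393, -0.0343, 0.3016]
orientation: [0.068, 2.705, 0.053]
contact_force: [0.0, -0.2, -0.2]
grip_width: 0.026
```

Request:
{"method": "jog_arm", "body": {"slide": [[-1,0,0.2]], "yaw": [0]}}

```text
t: 22.25
position: [1.0495, -0.035, 0.3034]
orientation: [0.067, 2.673, 0.053]
contact_force: [0.7, -0.0, -0.4]
grip_width: 0.0258
```

Request:
{"method": "jog_arm", "body": {"slide": [[-1,0,0.2]], "yaw": [0]}}

```text
t: 22.33
position: [1.0594, -0.0355, 0.305]
orientation: [0.066, 2.643, 0.052]
contact_force: [-0.4, -0.1, 0.3]
grip_width: 0.0254
```

Request:
{"method": "jog_arm", "body": {"slide": [[-1,0,0.2]], "yaw": [0]}}

```text
t: 22.42
position: [1.0687, -0.036, 0.3081]
orientation: [0.065, 2.613, 0.052]
contact_force: [-0.3, 1.0, -0.4]
grip_width: 0.0256
```

Request:
{"method": "jog_arm", "body": {"slide": [[-1,0,0.2]], "yaw": [0]}}

```text
t: 22.5
position: [1.0774, -0.0365, 0.3126]
orientation: [0.065, 2.583, 0.052]
contact_force: [-0.1, -0.8, 0.4]
grip_width: 0.0254
```

Request:
{"method": "jog_arm", "body": {"slide": [[-1,0,0.3]], "yaw": [0]}}

```text
t: 22.58
position: [1.0868, -0.0369, 0.3157]
orientation: [0.064, 2.552, 0.051]
contact_force: [1.2, 0.4, 0.1]
grip_width: 0.0254
```

Request:
{"method": "jog_arm", "body": {"slide": [[-1,0,0.3]], "yaw": [0]}}

```text
t: 22.67
position: [1.0957, -0.0373, 0.3185]
orientation: [0.063, 2.522, 0.051]
contact_force: [-0.0, -0.1, -1.0]
grip_width: 0.0258
```

Request:
{"method": "jog_arm", "body": {"slide": [[-1,0,0.3]], "yaw": [0]}}

```text
t: 22.75
position: [1.104, -0.0377, 0.3227]
orientation: [0.063, 2.492, 0.051]
contact_force: [0.1, -0.5, 0.4]
grip_width: 0.0251
```

```bash
python3 - <<'E'
from h import *
st();print(status.get_obs()["joints"].round(3).tolist())
E
cat > t3.py <<'E'
from sim import *
import sys,json
from bench import status
q0=np.array(status.get_obs()["joints"]);A=fk(q0,S,P)[1]
print(fk(q0,S,P)[0].round(3),tilt(A))
for c in ([(.7,-.01,.4),(.6,.45,.5),(.3,.45,.6)],[(.75,.3,.5),(.3,.45,.6)],[(.75,.3,.6),(.3,.4,.65)],[(.75,.3,.5),(.3,.35,.5)],[(.75,.3,.6),(.2,.4,.6)]):
    qa,w=follow(q0,A,c);qb,w1=follow(qa,A,[(.45,.3,.25)]);qe,w2=follow(qb,A,[(.6,.05,.2),(.56,-.012,.1)])
    print(c,qa.round(2),round(w,3),'|',qb.round(2),round(w1,3),'|',qe.round(2),round(w2,3))
E
python3 t3.py
```

```text
t 22.75 p [ 1.104  -0.0377  0.3227] ytool 88.1 ztool [ 0.604  0.021 -0.797] F [ 0.1 -0.5  0.4] w 0.025 q [-0.04  1.27  1.03  0.18 -1.1   1.13  1.66]
[-0.039, 1.275, 1.035, 0.184, -1.1, 1.128, 1.656]
[ 1.106 -0.042  0.328] 37.18910575982473
[(0.7, -0.01, 0.4), (0.6, 0.45, 0.5), (0.3, 0.45, 0.6)] [-2.35  0.32  1.32  1.52  0.27  1.21  0.37] 0.0 | [-1.35  0.44  0.58  2.28  1.43  0.23 -0.72] 0.001 | [ 0.13  0.75 -0.17  2.45  3.03  0.69 -1.47] 0.0
[(0.75, 0.3, 0.5), (0.3, 0.45, 0.6)] [-2.35  0.32  1.32  1.52  0.27  1.21  0.37] 0.0 | [-1.35  0.44  0.58  2.28  1.43  0.23 -0.72] 0.001 | [ 0.13  0.75 -0.17  2.45  3.03  0.69 -1.47] 0.0
[(0.75, 0.3, 0.6), (0.3, 0.4, 0.65)] [-2.52  0.13  1.32  1.49  0.47  1.37  0.26] 0.0 | [-1.35  0.44  0.58  2.28  1.43  0.23 -0.72] 0.001 | [ 0.13  0.75 -0.17  2.45  3.03  0.69 -1.47] 0.0
[(0.75, 0.3, 0.5), (0.3, 0.35, 0.5)] [-2.52 -0.01  1.15  1.93  0.71  1.15 -0.13] 0.0 | [-1.35  0.44  0.58  2.28  1.44  0.23 -0.72] 0.0 | [ 0.13  0.75 -0.17  2.45  3.03  0.69 -1.47] 0.0
[(0.75, 0.3, 0.6), (0.2, 0.4, 0.6)] [-2.68  0.06  1.12  1.64  0.6   1.47 -0.11] 0.0 | [-1.35  0.44  0.58  2.28  1.44  0.23 -0.72] 0.0 | [ 0.13  0.75 -0.17  2.45  3.03  0.69 -1.47] 0.0
```

```bash
cat >> h.py <<'E'
def rel(a,b):
    M=R.from_rotvec(status.get_obs()["orientation"]).as_matrix();print((M.T@(np.array(b)-np.array(a))/.3).round(3))
E
python3 - <<'E'
from h import *
plan(.75,.3,.5,88.1);rel((.75,.3,.5),(.3,.35,.5));rel((.3,.35,.5),(.45,.3,.25));rel((.45,.3,.25),(.6,.05,.2));rel((.6,.05,.2),(.565,-.012,.12))
E
```

```text
slide [ 0.649  1.115 -1.16 ] yaw 0.0 | tooly now 88.1 rows 12.5 0.0
[ 1.204  0.117 -0.903]
[ 0.094 -0.193  0.962]
[-0.346 -0.824  0.417]
[ 0.242 -0.224  0.138]
```

Request:
{"method": "jog_arm", "body": {"slide": [[0.05,0.08,-0.083],[0.1,0.16,-0.167],[0.14,0.24,-0.25],[0.19,0.32,-0.333],[0.24,0.4,-0.417],[0.28,0.48,-0.5],[0.33,0.56,-0.583],[0.38,0.64,-0.667],[0.42,0.72,-0.75],[0.47,0.8,-0.833],[0.52,0.88,-0.917],[0.56,0.96,-1]], "yaw": [0,0,0,0,0,0,0,0,0,0,0,0]}}

```text
t: 23.75
position: [0.7972, 0.2551, 0.4756]
orientation: [0.062, 2.492, 0.052]
contact_force: [0.5, 0.8, 0.1]
grip_width: 0.0257
```

```bash
python3 - <<'E'
from h import *
st();plan(.3,.35,.5,88.1)
E
python3 t3.py|tail -2
```

```text
t 23.75 p [0.7972 0.2551 0.4756] ytool 88.16 ztool [ 0.604  0.023 -0.797] F [0.5 0.8 0.1] w 0.026 q [-1.    0.77  1.26  1.3  -0.88  0.92  1.73]
slide [ 1.289  0.267 -1.059] yaw 0.0003 | tooly now 88.16 rows 12.2 0.0
[(0.75, 0.3, 0.5), (0.3, 0.35, 0.5)] [-2.52 -0.02  1.15  1.93  0.72  1.15 -0.13] 0.0 | [-1.35  0.44  0.58  2.28  1.44  0.23 -0.73] 0.0 | [ 0.13  0.75 -0.17  2.45  3.04  0.69 -1.47] 0.0
[(0.75, 0.3, 0.6), (0.2, 0.4, 0.6)] [-2.68  0.06  1.11  1.64  0.6   1.47 -0.11] 0.0 | [-1.35  0.44  0.58  2.28  1.44  0.23 -0.73] 0.0 | [ 0.13  0.75 -0.17  2.45  3.04  0.69 -1.47] 0.0
```

Following the model. Next leg.

Request:
{"method": "jog_arm", "body": {"slide": [[0.08,0.02,-0.07],[0.16,0.04,-0.14],[0.24,0.06,-0.2],[0.32,0.08,-0.27],[0.4,0.09,-0.34],[0.48,0.11,-0.4],[0.56,0.13,-0.47],[0.64,0.15,-0.53],[0.72,0.17,-0.6],[0.8,0.18,-0.66],[0.88,0.2,-0.73],[0.96,0.21,-0.79]], "yaw": [0,0,0,0,0,0,0,0,0,0,0,0]}}

```text
t: 24.75
position: [0.4266, 0.3304, 0.4949]
orientation: [0.062, 2.491, 0.055]
contact_force: [-1.1, 0.7, -0.1]
grip_width: 0.0255
```

```bash
python3 - <<'E'
from h import *
st();plan(.3,.35,.5,88.1)
E
python3 t3.py|tail -2
```

```text
t 24.75 p [0.4266 0.3304 0.4949] ytool 88.23 ztool [ 0.606  0.025 -0.795] F [-1.1  0.7 -0.1] w 0.026 q [-2.17  0.15  1.32  1.89  0.46  0.81  0.39]
slide [ 0.329  0.053 -0.268] yaw 0.0007 | tooly now 88.23 rows 3.1 0.0
[(0.75, 0.3, 0.5), (0.3, 0.35, 0.5)] [-2.45 -0.01  1.08  1.94  0.72  1.15 -0.13] 0.0 | [-1.34  0.44  0.58  2.28  1.47  0.23 -0.75] 0.0 | [ 0.13  0.75 -0.17  2.45  3.05  0.7  -1.48] 0.0
[(0.75, 0.3, 0.6), (0.2, 0.4, 0.6)] [-2.35  0.04  0.76  1.64  0.63  1.48 -0.13] 0.0 | [-1.34  0.44  0.58  2.28  1.47  0.23 -0.75] 0.0 | [ 0.13  0.75 -0.17  2.45  3.05  0.7  -1.48] 0.0
```

Request:
{"method": "jog_arm", "body": {"slide": [[0.08,0.01,-0.07],[0.17,0.03,-0.14],[0.25,0.04,-0.2],[0.27,0.02,-0.09],[0.29,0,0.02],[0.31,-0.02,0.14],[0.33,-0.04,0.25],[0.35,-0.06,0.36],[0.38,-0.09,0.48],[0.4,-0.11,0.59],[0.42,-0.14,0.7],[0.42,-0.14,0.7]], "yaw": [0,0,0,0,0,0,0,0,0,0,0,0]}}

```text
t: 25.75
position: [0.4407, 0.3004, 0.2782]
orientation: [0.068, 2.484, 0.021]
contact_force: [0.6, -0.5, 0.0]
grip_width: 0.0257
```

```bash
python3 - <<'E'
from h import *
st();plan(.45,.3,.25,91.2);plan(.6,.05,.2,91.2)
E
python3 t3.py|head -1
python3 - <<'E'
from sim import *
from bench import status
q0=np.array(status.get_obs()["joints"]);A=fk(q0,S,P)[1]
for c in([(.45,.3,.25),(.6,.05,.2),(.56,-.012,.1)],[(.6,.05,.2),(.56,-.012,.1)]):
    q,w=follow(q0,A,c);print(q.round(2),w)
E
```

```text
t 25.75 p [0.4407 0.3004 0.2782] ytool 87.47 ztool [ 0.61  -0.002 -0.792] F [ 0.6 -0.5  0. ] w 0.026 q [-1.54  0.42  0.78  2.27  1.03  0.23 -0.34]
slide [ 0.033 -0.003  0.093] yaw -0.0207 | tooly now 87.47 rows 0.7 0.5
slide [-0.306 -0.818  0.532] yaw -0.0207 | tooly now 87.47 rows 7.4 0.5
[0.436 0.298 0.275] 37.617186486618515
[ 0.08  0.75 -0.14  2.45  3.01  0.72 -1.48] 0.00026570117249883555
[ 0.1   0.75 -0.16  2.45  2.99  0.72 -1.46] 0.00027519464405570605
```

Request:
{"method": "jog_arm", "body": {"slide": [[-0.03,-0.08,0.05],[-0.06,-0.16,0.1],[-0.09,-0.24,0.16],[-0.12,-0.32,0.21],[-0.15,-0.4,0.26],[-0.18,-0.48,0.31],[-0.21,-0.56,0.37],[-0.24,-0.64,0.42],[-0.27,-0.73,0.48],[-0.306,-0.818,0.532],[-0.306,-0.818,0.532],[-0.306,-0.818,0.532]], "yaw": [-0.02,-0.02,-0.02,-0.02,-0.02,-0.02,-0.02,-0.02,-0.02,-0.02,-0.02,-0.02]}}

```text
t: 26.75
position: [0.6032, 0.0393, 0.1992]
orientation: [0.011, 2.484, -0.015]
contact_force: [-0.1, 0.2, -0.5]
grip_width: 0.0256
```

```bash
python3 - <<'E'
from h import *
st();plan(.565,-.0115,.15,91.2);rel((.565,-.0115,.15),(.565,-.0115,.04))
E
```

```text
t 26.75 p [0.6032 0.0393 0.1992] ytool 89.33 ztool [ 0.611 -0.014 -0.791] F [-0.1  0.2 -0.5] w 0.026 q [-0.15  0.51 -0.03  2.29  2.72  0.34 -1.31]
slide [ 0.2   -0.169  0.054] yaw -0.0104 | tooly now 89.33 rows 1.9 0.3
[0.224 0.003 0.29 ]
```

Request:
{"method": "jog_arm", "body": {"slide": [[0.1,-0.085,0.027],[0.2,-0.17,0.055],[0.215,-0.17,0.045],[0.28,-0.17,0.14],[0.36,-0.17,0.24],[0.43,-0.17,0.33],[0.43,-0.17,0.33],[0.43,-0.17,0.33]], "yaw": [-0.01,-0.01,-0.01,-0.01,-0.01,-0.01,-0.01,-0.01]}}

```text
t: 27.42
position: [0.5593, -0.0124, 0.0394]
orientation: [-0.028, 2.491, -0.029]
contact_force: [-0.2, 0.4, 0.6]
grip_width: 0.0255
```

```bash
python3 - <<'E'
from h import *
st();plan(.56,-.0115,.032,91.2);plan(.63,-.0105,.032,91.2)
p,d,K,T=grab("side");cv2.imwrite("pics/s3.png",cv2.resize(p[180:330,280:480],None,fx=3,fy=3))
E
```

```text
t 27.42 p [ 0.5593 -0.0124  0.0394] ytool 90.74 ztool [ 0.606 -0.014 -0.795] F [-0.2  0.4  0.6] w 0.026 q [ 0.06  0.92 -0.17  2.45  2.95  0.89 -1.37]
slide [0.013 0.004 0.021] yaw -0.0026 | tooly now 90.74 rows 0.2 0.1
slide [-0.173  0.004  0.162] yaw -0.0026 | tooly now 90.74 rows 1.7 0.1
```

View pics/s3.png

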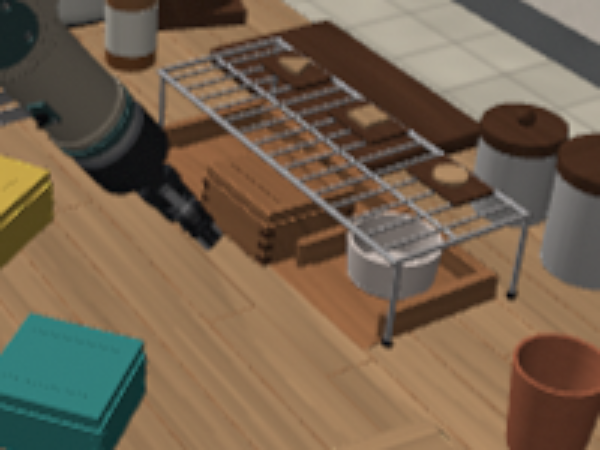

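Request:
{"method": "jog_arm", "body": {"slide": [[0.013,0.003,0.021],[-0.013,0.003,0.041],[-0.034,0.003,0.057],[-0.05,0.004,0.069],[-0.066,0.004,0.081],[-0.082,0.004,0.093],[-0.098,0.004,0.105],[-0.114,0.004,0.117],[-0.122,0.004,0.123],[-0.122,0.004,0.123]], "yaw": [-0.002,-0.002,-0.002,-0.002,-0.002,-0.002,-0.002,-0.002,-0.002,-0.002]}}

```text
t: 28.3
position: [0.6137, -0.0108, 0.036]
orientation: [-0.036, 2.483, -0.032]
contact_force: [0.3, 0.9, -1.1]
grip_width: 0.0259
```

```bash
python3 - <<'E'
from h import *
st();plan(.63,-.0105,.032,91.2)
p,d,K,T=grab("side");cv2.imwrite("pics/s4.png",cv2.resize(p[180:330,280:480],None,fx=3,fy=3))
C=cloud(d,K,T)
E
```

```text
t 28.3 p [ 0.6137 -0.0108  0.036 ] ytool 91.02 ztool [ 0.612 -0.014 -0.791] F [ 0.3  0.9 -1.1] w 0.026 q [ 0.06  0.91 -0.16  2.31  2.94  0.75 -1.35]
slide [-0.035  0.     0.044] yaw -0.001 | tooly now 91.02 rows 0.4 0.0
```

View pics/s4.png

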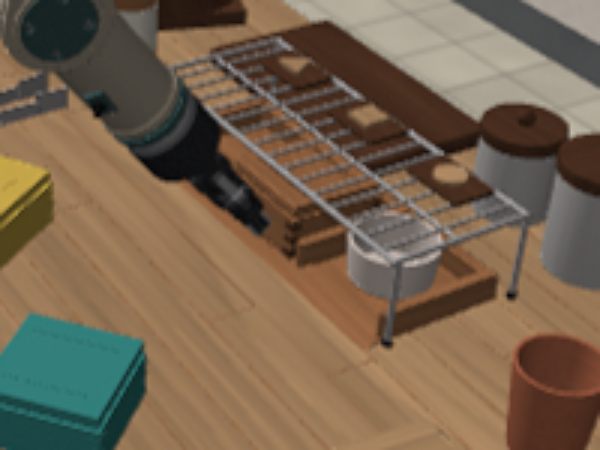

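Request:
{"method": "jog_arm", "body": {"slide": [[-0.004,0,0.012],[-0.012,0,0.018],[-0.02,0,0.024],[-0.027,0,0.03],[-0.027,0,0.03]], "yaw": [0,0,0,0,0]}}

```text
t: 28.77
position: [0.626, -0.0106, 0.0336]
orientation: [-0.035, 2.483, -0.032]
contact_force: [-0.5, -0.0, -1.1]
grip_width: 0.0254
```

```bash
cat >> h.py <<'E'
def boxrack(n):
    p,d,K,T=grab(n);C=cloud(d,K,T)
    m=(d>0)&(abs(C[...,0]-.69)<.09)&(abs(C[...,1]+.01)<.062)&(C[...,2]>.05)&(C[...,2]<.07)
    Q=C[m];a=.0215;r=np.c_[(Q[:,0]-.7025)+a*(Q[:,1]+.009),(Q[:,1]+.009)-a*(Q[:,0]-.7025),Q[:,2]]
    print(n,"top rack-x",np.percentile(r[:,0],[.5,2,98,99.5]).round(4),"y",np.percentile(r[:,1],[1,99]).round(4),"z med",np.median(r[:,2]).round(4),"front/back z",np.median(r[r[:,0]<-.02,2]).round(4),np.median(r[r[:,0]>.02,2]).round(4))
    return p
E
python3 - <<'E'
from h import *
st();plan(.63,-.0105,.032,91.2);boxrack("scene");boxrack("side")
E
```

```text
t 28.77 p [ 0.626  -0.0106  0.0336] ytool 91.01 ztool [ 0.612 -0.014 -0.791] F [-0.5 -0.  -1.1] w 0.025 q [ 0.05  0.91 -0.15  2.28  2.94  0.72 -1.34]
slide [-0.007  0.     0.012] yaw -0.001 | tooly now 91.01 rows 0.1 0.0
scene top rack-x [-0.1003 -0.0932  0.0428  0.0449] y [-0.0484  0.0518] z med 0.0621 front/back z 0.063 0.0599
side top rack-x [-0.0998 -0.0899  0.0414  0.0454] y [-0.0549  0.0467] z med 0.0616 front/back z 0.062 0.0607
```

Request:
{"method": "jog_arm", "body": {"slide": [[-0.006,0,0.005],[-0.011,0,0.009],[-0.016,0,0.013],[-0.016,0,0.013]], "yaw": [0,0,0,0]}}

```text
t: 29.2
position: [0.6325, -0.0105, 0.0338]
orientation: [-0.035, 2.481, -0.032]
contact_force: [-0.7, 0.1, -0.6]
grip_width: 0.0254
```

```bash
python3 - <<'E'
from h import *
st();boxrack("scene");boxrack("side")
E
```

```text
t 29.2 p [ 0.6325 -0.0105  0.0338] ytool 91.01 ztool [ 0.613 -0.014 -0.79 ] F [-0.7  0.1 -0.6] w 0.025 q [ 0.05  0.91 -0.15  2.26  2.94  0.71 -1.34]
scene top rack-x [-0.1011 -0.0975  0.0488  0.051 ] y [-0.0482  0.0513] z med 0.06 front/back z 0.0602 0.0594
side top rack-x [-0.0998 -0.091   0.0485  0.0515] y [-0.0542  0.0473] z med 0.0602 front/back z 0.0597 0.0605
```

Request:
{"method": "jog_arm", "body": {"slide": [[-0.003,0,0.002],[-0.005,0,0.004],[-0.005,0,0.004]], "yaw": [0,0,0]}}

```text
t: 29.55
position: [0.6331, -0.0105, 0.0336]
orientation: [-0.036, 2.484, -0.032]
contact_force: [-5.4, -0.8, 2.6]
grip_width: 0.026
```

Request:
{"method": "jog_arm", "body": {"slide": [[0.05,0,-0.04],[0.11,0,-0.085],[0.16,0,-0.13],[0.16,0,-0.25],[0.16,0,-0.38],[0.1,0,-0.5],[0.1,0,-0.6]], "yaw": [0,0,0,0,0,0,0]}}

```text
t: 30.13
position: [0.555, -0.0006, 0.075]
orientation: [-0.03, 2.48, -0.03]
contact_force: [0.3, 1.1, -1.7]
grip_width: 0.0256
```

```bash
python3 - <<'E'
from h import *
st();a=boxrack("scene");b=boxrack("side");cv2.imwrite("pics/f.png",np.hstack([cv2.resize(a[200:400,160:400],(480,400)),cv2.resize(b[190:340,300:480],(320,267))[:267].repeat(1,0) if 0 else cv2.copyMakeBorder(cv2.resize(b[190:340,300:480],(320,267)),0,133,0,0,0)]))
E
```

```text
t 30.13 p [ 0.555  -0.0006  0.075 ] ytool 90.8 ztool [ 0.615 -0.014 -0.789] F [ 0.3  1.1 -1.7] w 0.026 q [ 0.49  1.02 -0.91  2.46  2.41  1.09 -0.7 ]
scene top rack-x [-0.0496 -0.0478  0.0498  0.0518] y [-0.0486  0.0513] z med 0.0599 front/back z 0.06 0.0592
side top rack-x [-0.0517 -0.0504  0.0488  0.0513] y [-0.055   0.0474] z med 0.0603 front/back z 0.0595 0.0607
```

View pics/f.png

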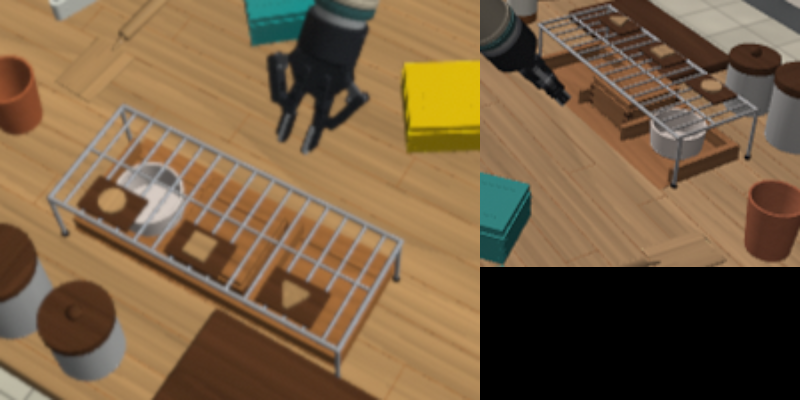

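```bash
python3 - <<'E'
from h import *
p,d,K,T=grab("side");C=cloud(d,K,T)
for nm,x,y in (("yel",.40,.122),("turqA",.354,-.154)):
    m=(d>0)&(abs(C[...,0]-x)<.085)&(abs(C[...,1]-y)<.085)&(C[...,2]>.05)&(C[...,2]<.066)
    c,s,a=cv2.minAreaRect((C[m][:,:2]*1000).astype(np.float32));print(nm,np.round(c),np.round(s),round(a))
st();print(robot.hand_in())
E
```

```text
yel [400. 121.] [108. 105.] 34
turqA [ 353. -155.] [108. 102.] 40
t 30.28 p [ 5.552e-01 -1.000e-04  7.380e-02] ytool 90.61 ztool [ 0.615 -0.01  -0.789] F [ 0.1 -1.2 -0.6] w 0.026 q [ 0.49  1.02 -0.9   2.46  2.42  1.08 -0.71]
the job is handed in; nothing more can be done
None
```

The cedar bento box is home in the centre bay, the one with the square tile, and I handed the job in at about 30 s. I pushed it sideways in line with the bay, then forward onto the lip with nearly upright fingers. The last stretch was a push under the shelf with the fingers leaning about 37° forward.

**Final position:** the lid spans rack x from about -50 to +50 mm, centred to within about 4 mm in y. Its top is at 60 mm front and back (both within 1 mm), so the box lies flat behind the lip. The last nudge met about 5 N from the back rail, and the fingers then backed off to no contact.

**Other items:** the yellow box and the nearest turquoise box measured unmoved, within 1–2 mm. The ramekin, tiles and cup looked in place in the last picture. I did not re-measure the tongs, paddle, press, bowl or bottle; the arm stayed well clear of them.

**Disagreement:** the two cameras differ by 4–6 mm in y, mostly a fixed offset that was there from the start.

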